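File cartons upright in a snug row

TASK

Stand the three flat-lying cartons up on their short ends in the blue filing tray, one behind another with their broad faces to the end wall, in any order, and slide the bookend up until the row is snug between it and the end wall with no gaps. Do not crush the cartons by pressing or squeezing them hard into the tray, and leave the other things on the table alone.

Things in the scene. Friction and masses are not known exactly. Their poses are not given: they have to be found in the camera images.
- tray: blue filing tray, fixed to the table: an open channel 70 mm wide inside between two low side lips 8 mm thick (tops 26 mm above the table), floor 8 mm above the table. Origin: at table height, under the middle of the inner face of its end wall (wall 8 mm thick, 80 mm high, spans the channel). Its y axis runs along the channel away from the end wall, 332 mm of clear floor; x is across, z up
- row_start (a point): middle of the lower edge of the end wall's inner face, on the tray floor: the row begins here and runs along the tray's y
- bookend (a joint): sliding bookend in the tray, in m: its steel plate (64 mm wide, 62 mm high, 6 mm thick) faces the end wall at a distance of 0.090 + this value; range 0 to 0.155; friction about 1.5 N, no spring, stays where left. With three cartons tight between it and the end wall it reads 0.015
- bookend_knob (a point): centre of the top of the bookend's black upright knob: a post of 24 mm diameter, 62 mm tall, top 75 mm above the table, 61 mm behind the plate's front face (its tray-y side), standing on the bookend's thin foot (8 to 13 mm above the table); push or grip it from above
- carton_red: slim closed cream carton with a band in red, 55 mm (x) by 120 mm (y) by 35 mm (z), rigid, about 0.13 to 0.25 kg, mass centred; starts lying flat on its 55 by 120 face on the mat. Origin: centre of its underside as it lies, z up as it lies; y along its length
- carton_red_mid (a point): centre of the carton with the red band
- carton_green: slim closed cream carton with a band in green, 55 mm (x) by 120 mm (y) by 35 mm (z), rigid, about 0.13 to 0.25 kg, mass centred; starts lying flat on its 55 by 120 face on the mat. Origin: centre of its underside as it lies, z up as it lies; y along its length
- carton_green_mid (a point): centre of the carton with the green band
- carton_amber: slim closed cream carton with a band in orange, 55 mm (x) by 120 mm (y) by 35 mm (z), rigid, about 0.13 to 0.25 kg, mass centred; starts lying flat on its 55 by 120 face on the mat. Origin: centre of its underside as it lies, z up as it lies; y along its length
- carton_amber_mid (a point): centre of the carton with the orange band
- mat: thin grey packing mat fixed to the table, 360 mm (x) by 180 mm (y), 3 mm thick; origin under its centre; the cartons lie side by side on it, about 105 mm apart along its x
- marker: bystander: black and blue marker pen lying on the table, 135 mm long (x), 21 mm high
- tape_roll: bystander: roll of amber tape lying flat, 104 mm outside diameter, 48 mm high
- stapler: bystander: blue stapler, 130 mm long (x), 34 mm wide, 48 mm high
- spray_bottle: bystander: clear bottle with a blue cap, 68 mm diameter, 170 mm high
- mug: bystander: white mug, 80 mm diameter, 90 mm high
- label_pad: bystander: pad of white labels, 100 x 150 x 18 mm
There are look-alikes about, which are no part of the job. Leave any pink or turquoise look-alike of the carton_green alone.

How it is judged:
By the outcome, as a careful person would: the job done as asked, in the order asked, and still so for the second after the job is handed in, with the robot touching nothing.
It also fails if it takes over 72 s, if anything falls off the work surface, if the arm or the gripper's body presses on something with over 40 N, if the wrist force passes 120 N, or if a joint passes its speed limit or range.

ROBOT

A 6-joint arm with a two-finger parallel gripper is mounted at the origin on the work surface. World frame = base frame: x ahead of the robot, y to its left, z up, the work surface at z = 0. Lengths are in m, angles in rad, forces in N, time in s.
With the tool pointing down it reaches from about 0.375 to 0.9 m from the base axis. Payload 3.1 kg.
Tool frame: the origin (TCP) lies between the finger pads; the fingertips stand 19 mm ahead of it and the grasp point (between the pads) is the TCP; z points along the fingers, y is the line along which they close (so a half turn about z gives the same grasp; the last joint's range is limited). The gripper opens to 87 mm and grips with 3 to 60 N. Pads are 19 mm wide; open, the fingers measure 117 mm over their backs; the gripper's body (75 mm by 190 mm) begins 51 mm behind the grasp point.
Start: joints at [1.063, 0.527, 1.433, -0, 1.181, -0.178], TCP at [0.202, 0.592, 0.242] pointing down, gripper open.
Joint ranges: [-3.08, 3.08], [-0.75, 2.2], [0.22, 2.44], [-1.43, 4.57], [0, 2.65], [-2.85, 2.85]. Speed limits (rad/s): [2.79, 2.79, 3.14, 3.14, 3.14, 3.14].

INTERFACE

Orientations are given as a unit quaternion [x, y, z, w].
In Python, from rig import telemetry, viewer, hand_in gives the robot as it stands. The module is installed in compiled form; this text tells all that it offers.
- The arm moves only by the shell command python3 -m creep 'ROWS' [FORCE]. ROWS is JSON, a list of rows, each an object with "translation": the shift along the tool's x, y, z in mm, a list of three; "roll": the turn about the tool's z in degrees; "gripper": the finger opening in mm, from 0 to 87. In form: [{"translation": [tx, ty, tz], "roll": roll, "gripper": gripper}, ...]. A call has 1 to 5 rows; each row is the pose to reach, as a shift and turn from the pose commanded when the call began, along the tool's axes at that moment; what a row does not reach only later rows make up. A row lasts 1/12 s, in which the tool goes at most 41.7 mm and 7.16 degrees, less where a joint would pass 70% of its speed; a pose out of reach is approached as far as the arm can. A call with a gripper value outside its range is refused whole. The fingers move at their own pace and stop on an object; FORCE is the grip in N (left out, the last holds). Time passes only in rows, so rows that repeat a pose let the fingers close. It gives the time, the measured TCP pose, the force, the opening and the grip force at its end, in the units of the state.
- telemetry.get_obs(): the state, without advancing time (a new reading comes with each control period).
- viewer.camera(name): name is "scene" or "top" or "wrist"; returns the picture (420x560x3 uint8, blue, green, red); there is no depth.
- viewer.camera_info(name): a dict with "intrinsics" (3x3 intrinsics, pixels), "rvec" (rotation vector, rad) and "tvec" (3), from world to camera coordinates, as OpenCV has them; the wrist camera has in their place "hand_eye" (4x4, takes a point from camera to tool coordinates, whose origin is the TCP and whose axes are the flange's). Camera axes: x right, y down, z forward; pixel columns grow to the right and rows downward; lengths in m; the calibration is good to about 2 mm. A picture is of the moment at which its call begins: read the wrist's pose just before it. camera_info takes no time and is no camera call.
- hand_in(): hands the job in; it is judged then, once.
Trained networks look in the newest picture that a camera, given by its name, has taken for a name from the list of things; names that differ only in an ending like _2 or _b are one class to them, and where a whole thing is asked for, a point or a joint stands for the part that bears it (a point fixed in the world has none). Each returns a list of dicts, best first, with "p" (0 to 1); they miss things now and then, are a little off and sometimes report something else, mostly with a low value. They report only what shows in the picture. A call takes as long as a camera call. They do not tell look-alikes from the thing itself.
- viewer.recognise(camera, thing): "bbox" ([left, top, width, height] in pixels, round what is visible of it).
The state is a dict: "time": time; "q": joint angles; "joint_velocities": joint speeds; "joint_torque": joint torques, N m; "position": TCP position; "tool_rot": TCP orientation; "ft_force": force on the tool from outside, world axes, zero at the start; "moment": the same for the moment, N m; "grip_width": finger opening in m; "grip_force": force on a finger pad.
Only numpy, scipy, OpenCV 4.12 (cv2) and the standard library are available. Lean on these libraries where they do the work, as an engineer would, in place of code of your own. Each camera call takes 0.05 s, during which the arm holds its last target. There are 200 camera calls.

## Working session

There is one attempt and no reset: what is moved stays moved. The work goes in short steps, Python scripts to look and compute and a shell command to move; the robot and the scene stay as the last step left them, time stands still between calls to the robot, and variables do not carry over. Pictures are saved under pics/ and viewed, at most 10 in all, crops included, and the job is handed in when it is done.

```bash
ls; mkdir -p pics; cat > h.py <<'E'
import numpy as np, cv2
from rig import telemetry, viewer
from scipy.spatial.transform import Rotation as R
def cam(name):
    o=telemetry.get_obs(); im=viewer.camera(name); i=viewer.camera_info(name); K=np.array(i["intrinsics"])
    if "rvec" in i:
        Rc=cv2.Rodrigues(np.array(i["rvec"],float))[0]; t=np.array(i["tvec"],float).ravel()
    else:
        H=np.array(i["hand_eye"]); T=np.eye(4); T[:3,:3]=R.from_quat(o["tool_rot"]).as_matrix(); T[:3,3]=o["position"]
        W=np.linalg.inv(T@H); Rc=W[:3,:3]; t=W[:3,3]
    return im,K,Rc,t
def ray(c,uv,z):
    im,K,Rc,t=c; d=Rc.T@np.linalg.inv(K)@np.array([uv[0],uv[1],1.]); o=-Rc.T@t
    return o+d*(z-o[2])/d[2]
def proj(c,P):
    im,K,Rc,t=c; p=K@(Rc@np.array(P,float)+t); return p[:2]/p[2]
E
python3 - <<'E'
from h import *
print(telemetry.get_obs())
for n in ("top","scene"):
    c=cam(n); cv2.imwrite(f"pics/{n}0.png",c[0]); print(n,"cam at",-c[2].T@c[3])
    for th in ("carton_red","carton_green","carton_amber","bookend_knob","tray","mat"):
        print(th,[(np.round(r["bbox"]).tolist(),round(r["p"],2)) for r in viewer.recognise(n,th)][:4])
E
```

```text
pics
{'time': 0.0, 'q': array([ 1.06347969e+00,  5.28472962e-01,  1.43390052e+00, -3.49272679e-05,
        1.18138869e+00, -1.78497759e-01]), 'joint_velocities': array([-0.00119251,  0.00010041,  0.00097445,  0.00030807, -0.00228628,
       -0.00174871]), 'joint_torque': array([ 1.96472394e-05, -4.40039492e+01, -1.76595175e+01,  6.32483256e-02,
        5.80889569e-02, -1.73126941e-04]), 'position': array([0.20146645, 0.5909076 , 0.24056798]), 'tool_rot': array([ 1.63663107e-01,  9.86515692e-01, -1.02703328e-03, -3.49515115e-04]), 'ft_force': array([-0.26125551, -0.52242292,  0.18666646]), 'moment': array([-0.01659973,  0.01172243,  0.00443696]), 'grip_force': 0.0, 'grip_width': 0.0869658058838786}
top cam at [0.35875352 0.01688439 1.25018342]
carton_red [([162.0, 189.0, 45.0, 26.0], 0.77)]
carton_green [([89.0, 280.0, 52.0, 36.0], 0.73), ([170.0, 156.0, 47.0, 20.0], 0.66), ([264.0, 242.0, 49.0, 28.0], 0.63)]
carton_amber [([161.0, 226.0, 48.0, 23.0], 0.85)]
bookend_knob [([278.0, 185.0, 30.0, 27.0], 0.81)]
tray [([252.0, 169.0, 137.0, 48.0], 0.76), ([161.0, 225.0, 48.0, 24.0], 0.51)]
mat [([152.0, 140.0, 72.0, 126.0], 0.8)]
scene cam at [ 1.17769388 -0.3859135   1.15262326]
carton_red [([315.0, 176.0, 42.0, 28.0], 0.94), ([180.0, 204.0, 112.0, 84.0], 0.7), ([147.0, 199.0, 57.0, 46.0], 0.66)]
carton_green [([326.0, 200.0, 43.0, 32.0], 0.73), ([320.0, 107.0, 27.0, 28.0], 0.73), ([218.0, 180.0, 39.0, 32.0], 0.67), ([315.0, 177.0, 40.0, 25.0], 0.49)]
carton_amber [([296.0, 159.0, 37.0, 24.0], 0.64)]
bookend_knob [([242.0, 214.0, 33.0, 26.0], 0.67), ([314.0, 172.0, 40.0, 31.0], 0.56)]
tray [([326.0, 200.0, 41.0, 31.0], 0.68), ([294.0, 247.0, 38.0, 38.0], 0.6)]
mat [([281.0, 152.0, 102.0, 89.0], 0.61)]
```

View pics/top0.png

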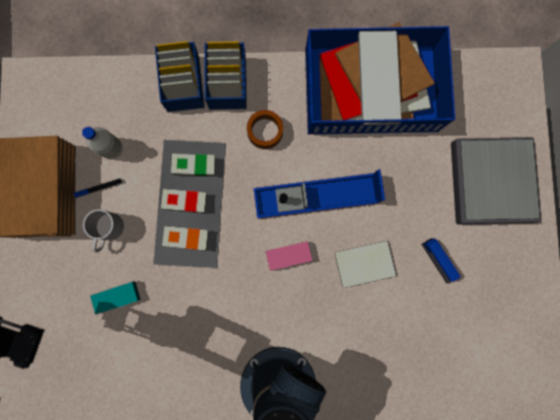

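View pics/scene0.png

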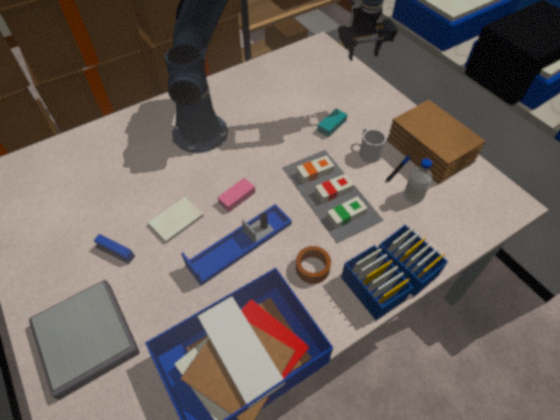

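```bash
python3 - <<'E'
from h import *
c=cam("top"); im=c[0]
cv2.imwrite("pics/crop.png",cv2.resize(im[130:280,140:400],None,fx=3,fy=3,interpolation=cv2.INTER_CUBIC))
hsv=cv2.cvtColor(im,cv2.COLOR_BGR2HSV); 
print("mat,carton hsv",hsv[150,210],hsv[165,180],hsv[200,175], "tray",hsv[190,330])
# bright/coloured inside mat
sub=np.zeros(im.shape[:2],np.uint8); sub[145:262,160:222]=1
m=((hsv[...,2]>130)|(hsv[...,1]>120)).astype(np.uint8)*sub
n,l,s,ce=cv2.connectedComponentsWithStats(m)
for k in range(1,n):
    if s[k,4]<200: continue
    r=cv2.minAreaRect(np.argwhere(l==k)[:,::-1].astype(np.float32)); b=cv2.boxPoints(r)
    P=np.array([ray(c,q,0.038)[:2] for q in b]); print(s[k],np.round(r[0],1),"ctr",P.mean(0).round(4),"sides",np.linalg.norm(P[1]-P[0]).round(3),np.linalg.norm(P[2]-P[1]).round(3),"ang",[np.degrees(np.arctan2(*(P[i+1]-P[i])[::-1])).round(1) for i in (0,1)])
m=((hsv[...,0]>105)&(hsv[...,0]<130)&(hsv[...,1]>150)).astype(np.uint8); m[:, :245]=0; m[:165]=0;m[220:]=0; m[:,390:]=0
r=cv2.minAreaRect(np.argwhere(m)[:,::-1].astype(np.float32)); b=cv2.boxPoints(r)
for z in (.026,.08): print("tray z",z,np.array([ray(c,q,z)[:2] for q in b]).round(4).tolist(),b.round().tolist())
print("knob",ray(c,(283,198.5),.075))
E
```

```text
mat,carton hsv [ 0  0 80] [ 68 232 109] [  0 255 168] tray [110 239 128]
[171 154  43  22 787] [192.4 163.9] ctr [0.6134 0.2263] sides 0.059 0.119 ang [np.float64(-4.1), np.float64(-95.6)]
[161 189  44  23 836] [182.9 200.1] ctr [0.5118 0.2529] sides 0.059 0.119 ang [np.float64(-5.3), np.float64(-96.9)]
[162 227  45  23 861] [184.4 237.5] ctr [0.4083 0.2485] sides 0.057 0.119 ang [np.float64(-6.8), np.float64(-98.2)]
tray z 0.026 [[0.5424, 0.0581], [0.5885, -0.3005], [0.4988, -0.3093], [0.4533, 0.0466]] [[253.0, 188.0], [380.0, 170.0], [385.0, 201.0], [258.0, 220.0]]
tray z 0.08 [[0.5343, 0.0563], [0.5784, -0.2865], [0.4926, -0.2949], [0.4491, 0.0453]] [[253.0, 188.0], [380.0, 170.0], [385.0, 201.0], [258.0, 220.0]]
knob [ 0.50607905 -0.02345529  0.075     ]
```

View pics/crop.png

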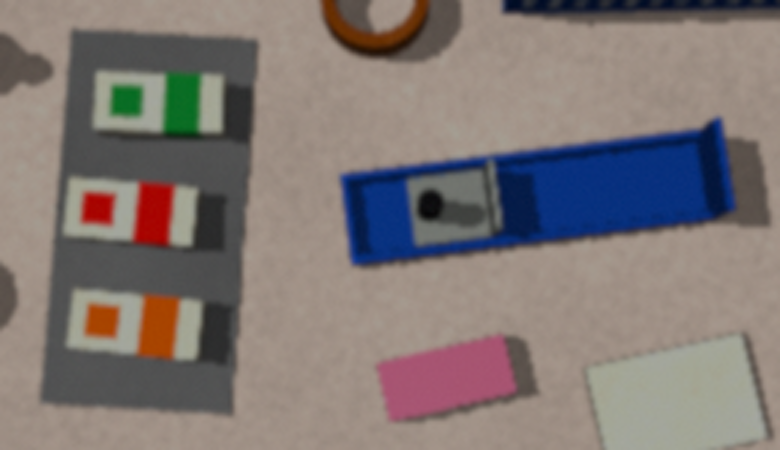

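```bash
cat >> h.py <<'E'
def state():
    o=telemetry.get_obs(); M=R.from_quat(o["tool_rot"]).as_matrix()
    return np.array(o["position"]),np.degrees(np.arctan2(M[1,1],M[0,1])),o
def to(p,yaw=None,per=200.,pose=None):
    """print calls (tool-axis translation mm, roll deg) reaching world p with closing-axis yaw"""
    if pose is None: pos,y0,o=state()
    else: pos,y0=np.array(pose[:3]),pose[3]
    if yaw is None: yaw=y0
    d=np.array(p)-pos; dy=(yaw-y0+90)%180-90
    n=int(max(np.ceil(np.linalg.norm(d)*1000/per),np.ceil(abs(dy)/35.5),1))
    for k in range(n):
        a=np.radians(y0+dy*k/n); ty=np.array([np.cos(a),np.sin(a),0]); tz=np.array([0,0,-1.]); tx=np.cross(ty,tz)
        s=d/n*1000; print([round(float(s@v),1) for v in (tx,ty,tz)],"roll",round(-dy/n,1))
    return (*p,yaw)
E
python3 - <<'E'
from h import *
i=viewer.camera_info("wrist"); print(np.round(i["hand_eye"],3).tolist(), i["intrinsics"])
to((.49,.16,.26),-6.5)
E
```

```text
[[0.0, -0.954, -0.299, 0.081], [1.0, 0.0, 0.0, 0.0], [-0.0, -0.299, 0.954, -0.143], [0.0, 0.0, 0.0, 1.0]] [[310.63307791   0.         279.85550116]
 [  0.         310.63307791 211.93025463]
 [  0.           0.           1.        ]]
[-137.4, -105.1, -6.1] roll 25.9
[-169.5, -34.6, -6.1] roll 25.9
[-167.6, 42.9, -6.1] roll 25.9
```

```bash
python3 -m creep '[{"translation":[-137.4,-105.1,-6],"roll":25.9,"gripper":87},{"translation":[-137.4,-105.1,-6],"roll":25.9,"gripper":87},{"translation":[-137.4,-105.1,-6],"roll":25.9,"gripper":87},{"translation":[-137.4,-105.1,-6],"roll":25.9,"gripper":87},{"translation":[-137.4,-105.1,-6],"roll":25.9,"gripper":87}]'
python3 -m creep '[{"translation":[-169.5,-34.6,-6],"roll":25.9,"gripper":87},{"translation":[-169.5,-34.6,-6],"roll":25.9,"gripper":87},{"translation":[-169.5,-34.6,-6],"roll":25.9,"gripper":87},{"translation":[-169.5,-34.6,-6],"roll":25.9,"gripper":87},{"translation":[-169.5,-34.6,-6],"roll":25.9,"gripper":87}]'
python3 -m creep '[{"translation":[-167.6,42.9,-6],"roll":25.9,"gripper":87},{"translation":[-167.6,42.9,-6],"roll":25.9,"gripper":87},{"translation":[-167.6,42.9,-6],"roll":25.9,"gripper":87},{"translation":[-167.6,42.9,-6],"roll":25.9,"gripper":87},{"translation":[-167.6,42.9,-6],"roll":25.9,"gripper":87}]'
python3 - <<'E'
from h import *
c=cam("wrist"); im=c[0]; cv2.imwrite("pics/w1.png",im)
hsv=cv2.cvtColor(im,cv2.COLOR_BGR2HSV)
print(state()[:2])
for th in ("carton_red","carton_green","carton_amber","mat"):
    print(th,[(np.round(r["bbox"]).tolist(),round(r["p"],2)) for r in viewer.recognise("wrist",th)][:3])
E
```

```text
time: 1.17
position: [0.3006, 0.4432, 0.2478]
tool_rot: [0.384, 0.924, -0.001, 0.001]
ft_force: [-1.7, 0.4, -0.5]
grip_width: 0.0869
grip_force: 0.0
time: 1.58
position: [0.3977, 0.3, 0.2541]
tool_rot: [0.581, 0.814, 0.0, 0.002]
ft_force: [-0.6, 0.9, 0.6]
grip_width: 0.0871
grip_force: 0.0
time: 2.0
position: [0.4947, 0.1559, 0.2603]
tool_rot: [0.748, 0.663, 0.002, 0.002]
ft_force: [0.9, 1.1, 0.9]
grip_width: 0.0871
grip_force: 0.0
(array([0.49336517, 0.15709684, 0.25997806]), np.float64(-6.757438470883837))
carton_red [([254.0, 37.0, 57.0, 118.0], 0.82)]
carton_green [([343.0, 50.0, 60.0, 117.0], 0.71), ([177.0, 290.0, 54.0, 76.0], 0.68), ([5.0, 1.0, 46.0, 11.0], 0.65)]
carton_amber [([161.0, 56.0, 61.0, 113.0], 0.6)]
mat [([123.0, 21.0, 312.0, 168.0], 0.87), ([287.0, 320.0, 50.0, 26.0], 0.66)]
```

View pics/w1.png

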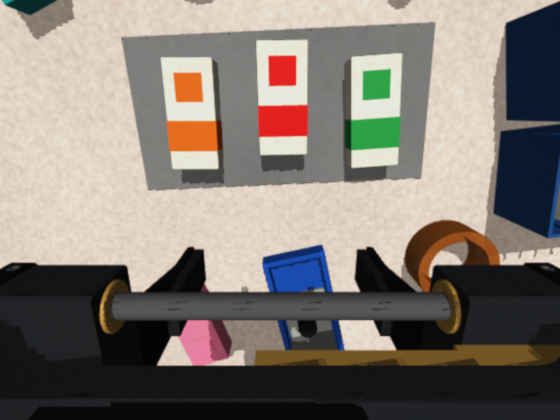

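```bash
python3 - <<'E'
from h import *
c=cam("wrist"); im=c[0]; hsv=cv2.cvtColor(im,cv2.COLOR_BGR2HSV)
print(hsv[100,345:356].tolist(), hsv[100,396:408].tolist())
g0=((hsv[...,2]>110)&((hsv[...,2]>190)|(hsv[...,1]>120))).astype(np.uint8)
for nm,(u0,u1) in dict(green=(330,415),red=(245,322),amber=(155,228)).items():
    m=np.zeros_like(g0); m[34:175,u0:u1]=g0[34:175,u0:u1]
    n,l,s,_=cv2.connectedComponentsWithStats(m); k=1+np.argmax(s[1:,4])
    P=np.array([ray(c,(x,y),.038)[:2]*1000 for y,x in np.argwhere(l==k)],np.float32)
    r=cv2.minAreaRect(P); print(nm,s[k],r)
E
```

```text
[[30, 4, 122], [30, 4, 122], [30, 6, 123], [45, 4, 122], [20, 6, 120], [30, 3, 93], [30, 7, 73], [24, 17, 75], [22, 34, 82], [23, 39, 85], [23, 39, 86]] [[66, 186, 162], [65, 141, 168], [51, 37, 214], [34, 15, 231], [32, 16, 232], [32, 18, 232], [34, 18, 233], [34, 18, 233], [32, 16, 232], [32, 14, 232], [34, 15, 233], [32, 15, 231]]
green [ 359   59   52  114 5283] ((614.8858642578125, 226.37979125976562), (119.44889068603516, 54.747535705566406), 87.94155883789062)
red [ 265   45   52  114 5629] ((512.7848510742188, 252.70208740234375), (118.31239318847656, 55.87840270996094), 83.60838317871094)
amber [ 170   62   56  110 5355] ((408.2960510253906, 248.51553344726562), (117.27398681640625, 56.78450012207031), 83.60916900634766)
```

```bash
python3 - <<'E'
from h import *
print(state()[:2]); a=to((.612,.1785,.16),-3.5); print(); to((.612,.1785,.0245),-3.5,pose=a)
E
```

```text
(array([0.4886368 , 0.16147255, 0.25934955]), np.float64(-6.376035496872378))
[30.6, 120.7, 99.3] roll -2.9

[0.0, 0.0, 135.5] roll -0.0
```

```bash
python3 -m creep '[{"translation":[30.6,120.7,99.3],"roll":-2.9,"gripper":87},{"translation":[30.6,120.7,99.3],"roll":-2.9,"gripper":87},{"translation":[30.6,120.7,99.3],"roll":-2.9,"gripper":87},{"translation":[30.6,120.7,99.3],"roll":-2.9,"gripper":87},{"translation":[30.6,120.7,99.3],"roll":-2.9,"gripper":87}]'
python3 -m creep '[{"translation":[0,0,100],"roll":0,"gripper":87},{"translation":[0,0,100],"roll":0,"gripper":87},{"translation":[0,0,100],"roll":0,"gripper":87},{"translation":[0,0,100],"roll":0,"gripper":87}]'
python3 - <<'E'
from h import *
print(state()[:2]); to((.612,.1785,.0245),-3.5)
E
```

```text
time: 2.72
position: [0.615, 0.1784, 0.1543]
tool_rot: [0.728, 0.685, -0.001, -0.001]
ft_force: [-0.5, -0.4, 0.8]
grip_width: 0.0871
grip_force: 0.0
time: 3.05
position: [0.6082, 0.1778, 0.0557]
tool_rot: [0.728, 0.685, -0.004, -0.003]
ft_force: [0.1, 0.3, -0.4]
grip_width: 0.0873
grip_force: 0.0
(array([0.60821065, 0.17783068, 0.05568925]), np.float64(-3.4804269837515096))
[0.9, 3.7, 31.2] roll 0.0
```

```bash
python3 -m creep '[{"translation":[0.5,3,28],"roll":0,"gripper":87},{"translation":[0.5,3,28],"roll":0,"gripper":87},{"translation":[0.5,3,28],"roll":0,"gripper":87}]'
python3 -m creep '[{"translation":[0,0,0],"roll":0,"gripper":87},{"translation":[0,0,0],"roll":0,"gripper":87}]'
```

```text
time: 3.3
position: [0.6156, 0.1778, 0.0329]
tool_rot: [0.729, 0.685, -0.0, -0.0]
ft_force: [1.3, 0.1, -0.3]
grip_width: 0.0868
grip_force: 0.0
time: 3.47
position: [0.6174, 0.1774, 0.0347]
tool_rot: [0.729, 0.685, 0.001, 0.001]
ft_force: [0.2, -0.7, -0.4]
grip_width: 0.0869
grip_force: 0.0
```

```bash
python3 -m creep '[{"translation":[1,-4,9.5],"roll":0,"gripper":87},{"translation":[1,-4,9.5],"roll":0,"gripper":87},{"translation":[1,-4,9.5],"roll":0,"gripper":87},{"translation":[1,-4,9.5],"roll":0,"gripper":87}]'
python3 -m creep '[{"translation":[0,0,0],"roll":0,"gripper":87}]'
```

```text
time: 3.8
position: [0.6123, 0.1781, 0.0229]
tool_rot: [0.729, 0.684, -0.0, -0.0]
ft_force: [0.0, 0.8, -0.2]
grip_width: 0.0872
grip_force: 0.0
time: 3.88
position: [0.6126, 0.1781, 0.0229]
tool_rot: [0.729, 0.684, 0.0, 0.0]
ft_force: [0.9, -0.7, -0.1]
grip_width: 0.0868
grip_force: 0.0
```

```bash
python3 -m creep '[{"translation":[0,0,-0.5],"roll":0,"gripper":50},{"translation":[0,0,-0.5],"roll":0,"gripper":50},{"translation":[0,0,-0.5],"roll":0,"gripper":50},{"translation":[0,0,-0.5],"roll":0,"gripper":50},{"translation":[0,0,-0.5],"roll":0,"gripper":50}]' 6
python3 -m creep '[{"translation":[0,0,0],"roll":0,"gripper":50},{"translation":[0,0,0],"roll":0,"gripper":50}]' 6
python3 -m creep '[{"translation":[0,0,-15],"roll":0,"gripper":50},{"translation":[0,0,-30],"roll":0,"gripper":50},{"translation":[0,0,-45],"roll":0,"gripper":50},{"translation":[0,0,-60],"roll":0,"gripper":50},{"translation":[0,0,-75],"roll":0,"gripper":50}]' 6
python3 -c "
from h import *
c=cam('wrist'); cv2.imwrite('pics/w2.png',c[0])"
```

```text
time: 4.3
position: [0.6125, 0.1781, 0.0232]
tool_rot: [0.729, 0.684, 0.0, 0.0]
ft_force: [-0.7, 0.1, 0.1]
grip_width: 0.0614
grip_force: 0.0
time: 4.47
position: [0.6121, 0.178, 0.0232]
tool_rot: [0.729, 0.684, -0.0, -0.0]
ft_force: [-1.1, -1.2, 0.5]
grip_width: 0.0552
grip_force: 6.0
time: 4.88
position: [0.6121, 0.178, 0.0984]
tool_rot: [0.729, 0.684, -0.0, -0.0]
ft_force: [0.8, -0.2, -2.3]
grip_width: 0.0548
grip_force: 6.0
```

View pics/w2.png

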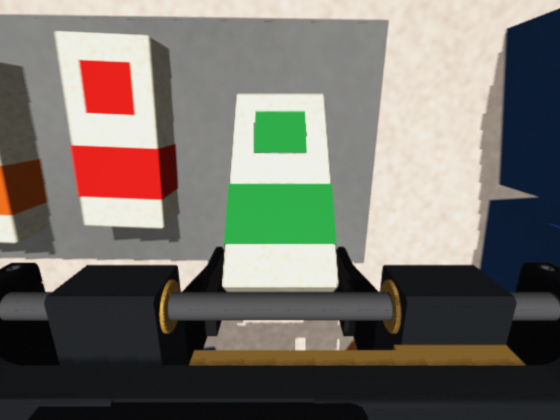

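```bash
python3 -m creep '[{"translation":[0,0,-25],"roll":0,"gripper":50},{"translation":[0,0,-50],"roll":0,"gripper":50},{"translation":[0,0,-75],"roll":0,"gripper":50},{"translation":[0,0,-100],"roll":0,"gripper":50},{"translation":[0,0,-125],"roll":0,"gripper":50}]' 6
python3 -m creep '[{"translation":[0,0,-20],"roll":0,"gripper":50},{"translation":[0,0,-20],"roll":0,"gripper":50},{"translation":[0,0,-20],"roll":0,"gripper":50}]' 6
python3 -c "
from h import *
c=cam('wrist'); d=cam('scene'); cv2.imwrite('pics/w3.png',np.hstack([cv2.resize(c[0],(400,300)),d[0][60:360,180:580]]))"
```

```text
time: 5.35
position: [0.6119, 0.178, 0.2234]
tool_rot: [0.729, 0.684, -0.001, -0.0]
ft_force: [0.0, -0.7, -1.8]
grip_width: 0.0548
grip_force: 6.0
time: 5.6
position: [0.6128, 0.1781, 0.2435]
tool_rot: [0.729, 0.684, 0.001, 0.001]
ft_force: [-0.1, 0.2, -1.4]
grip_width: 0.0549
grip_force: 6.0
```

View pics/w3.png

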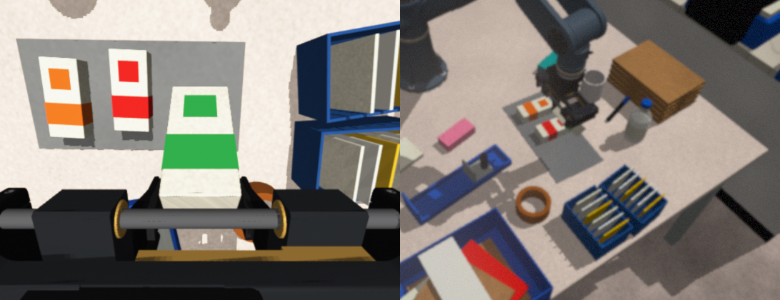

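```bash
python3 -m creep '[{"translation":[0,0,40],"roll":0,"gripper":50},{"translation":[0,0,80],"roll":0,"gripper":50},{"translation":[0,0,90],"roll":0,"gripper":50},{"translation":[0,0,90],"roll":0,"gripper":50},{"translation":[0,0,90],"roll":0,"gripper":50}]' 3
cat >> h.py <<'E'
def tilt(band):
    """tilt of the held carton: ends of its visible broad face, in tool x,z (mm)"""
    c=cam("wrist"); im=c[0]; hsv=cv2.cvtColor(im,cv2.COLOR_BGR2HSV); H=np.array(viewer.camera_info("wrist")["hand_eye"])
    lo,hi=dict(green=(45,85),red=(0,4),amber=(5,20))[band]
    m=((hsv[...,0]>=lo)&(hsv[...,0]<=hi)&(hsv[...,1]>110)&(hsv[...,2]>60)).astype(np.uint8); m[:, :200]=0; m[:,370:]=0; m[290:]=0
    n,l,s,_=cv2.connectedComponentsWithStats(m)
    out=[]
    k=1+np.argmax(s[1:,2])  # band: widest
    ys=np.where(l==k)[0]
    for y in (ys.min(),ys.max()):
        yy=y+(1 if y==ys.min() else -1); xs=np.where(l[yy]==k)[0]; w=xs.max()-xs.min()+1
        dep=c[1][0,0]*.055/w; p=dep*np.array([((xs.max()+xs.min())/2-c[1][0,2])/c[1][0,0],(y-c[1][1,2])/c[1][1,1],1])
        out.append((H[:3,:3]@p+H[:3,3])*1000)
    far,near=out; print("band far",far.round(),"near",near.round(),"tilt",np.degrees(np.arctan2(far[2]-near[2],far[0]-near[0])).round(),"from far",np.degrees(np.arctan2(far[2],far[0])).round())
    return c
E
python3 -c "
from h import *
c=tilt('green'); cv2.imwrite('pics/w4.png',c[0])"
```

```text
time: 6.12
position: [0.612, 0.178, 0.1521]
tool_rot: [0.729, 0.684, -0.001, -0.001]
ft_force: [0.9, 0.3, -0.9]
grip_width: 0.0548
grip_force: 3.0
band far [12.  2. 48.] near [16.  2. 28.] tilt 102.0 from far 76.0
```

```bash
python3 -m creep '[{"translation":[0,0,-30],"roll":0,"gripper":50},{"translation":[0,0,-60],"roll":0,"gripper":50},{"translation":[0,0,-90],"roll":0,"gripper":50},{"translation":[0,0,-90],"roll":0,"gripper":50},{"translation":[0,0,-90],"roll":0,"gripper":50}]' 10
cat > tray.py <<'E'
from h import *
from scipy.optimize import minimize
def load(n):
    c=list(cam(n)); c[0]=cv2.imread(f"pics/{n}0.png"); return c
S=4
def boxes(p):
    x,y,a,e=p; u=np.array([np.cos(a),np.sin(a)]); v=np.array([-u[1],u[0]])
    for (y0,y1,h) in ((-8,332+e,26),(-8,0,80)):
        yield [np.r_[np.array([x,y])+(sx*43*u+yy*v)/1000,z/1000] for sx in(-1,1) for yy in (y0,y1) for z in (0,h)]
def fit(n,roi,p0):
    c=load(n); hsv=cv2.cvtColor(c[0],cv2.COLOR_BGR2HSV); m=((hsv[...,0]>100)&(hsv[...,0]<130)&(hsv[...,1]>130)).astype(np.uint8)
    r=np.zeros_like(m); x0,y0,x1,y1=roi; r[y0:y1,x0:x1]=m[y0:y1,x0:x1]; r=cv2.morphologyEx(r,cv2.MORPH_OPEN,np.ones((2,2)))
    big=cv2.resize(r*255,None,fx=S,fy=S,interpolation=cv2.INTER_LINEAR)>127
    inner=cv2.morphologyEx(big.astype(np.uint8),cv2.MORPH_CLOSE,np.ones((140,140)))  # fill bookend
    def cost(p):
        g=np.zeros(big.shape,np.uint8)
        for b in boxes(p):
            q=np.array([proj(c,P) for P in b]); q=((q+.5)*S*16).astype(np.int32)
            cv2.fillConvexPoly(g,cv2.convexHull(q),1,shift=4)
        return float((g!=inner).sum())/S/S
    s=np.array([[0]*4,[.01,0,0,0],[0,.01,0,0],[0,0,.05,0],[0,0,0,8]])+p0
    o=minimize(cost,p0,method="Nelder-Mead",options=dict(initial_simplex=s,xatol=1e-4,fatol=.05,maxiter=500))
    print(n,o.x.round(4),"yaw",np.degrees(o.x[2]).round(2),"cost px",o.fun,"of",inner.sum()/S/S)
p0=np.array([.5346,-.283,np.radians(6.5),0])
fit("top",(245,160,392,222),p0)
fit("scene",(178,200,296,285),p0)
E
python3 tray.py
```

```text
time: 6.58
position: [0.615, 0.1785, 0.2485]
tool_rot: [0.729, 0.684, 0.004, 0.003]
ft_force: [0.1, -0.6, -0.7]
grip_width: 0.0549
grip_force: 10.0
top [ 0.5357 -0.2847  0.1087  3.5451] yaw 6.23 cost px 253.4375 of 3807.6875
scene [  0.5365  -0.2692   0.122  -31.4968] yaw 6.99 cost px 1364.25 of 1573.0
```

```bash
python3 -c "
from h import *
print(state()[:2]); tilt('green'); to((.533,-.2598,.25),6.2)"
```

```text
(array([0.61231573, 0.17814746, 0.24421578]), np.float64(-3.6361636817069525))
band far [10.  2. 52.] near [12.  2. 40.] tilt 98.0 from far 79.0
[-147.3, -17.0, -2.3] roll -3.3
[-146.1, -25.3, -2.3] roll -3.3
[-144.4, -33.7, -2.3] roll -3.3
```

```bash
python3 -m creep '[{"translation":[-30,-3.5,-1],"roll":-1,"gripper":50},{"translation":[-70,-8,-1],"roll":-2,"gripper":50},{"translation":[-110,-12.6,-2],"roll":-3,"gripper":50},{"translation":[-147.3,-17,-2.3],"roll":-3.3,"gripper":50},{"translation":[-147.3,-17,-2.3],"roll":-3.3,"gripper":50}]' 10
python3 -m creep '[{"translation":[-37,-6,-1],"roll":-1,"gripper":50},{"translation":[-74,-12.7,-1],"roll":-2,"gripper":50},{"translation":[-110,-19,-2],"roll":-3,"gripper":50},{"translation":[-146.1,-25.3,-2.3],"roll":-3.3,"gripper":50},{"translation":[-146.1,-25.3,-2.3],"roll":-3.3,"gripper":50}]' 10
python3 -m creep '[{"translation":[-37,-8.5,-1],"roll":-1,"gripper":50},{"translation":[-74,-17,-1],"roll":-2,"gripper":50},{"translation":[-120,-28,-2],"roll":-3,"gripper":50},{"translation":[-144.4,-33.7,-2.3],"roll":-3.3,"gripper":50},{"translation":[-144.4,-33.7,-2.3],"roll":-3.3,"gripper":50}]' 10
python3 -m creep '[{"translation":[0,0,0],"roll":0,"gripper":50},{"translation":[0,0,0],"roll":0,"gripper":50}]' 10
python3 -c "
from h import *
print(state()[:2]); to((.533,-.2598,.14),6.2)
c=tilt('green'); d=cam('scene'); cv2.imwrite('pics/w5.png',np.hstack([cv2.resize(c[0],(400,300)),d[0][120:420,50:450]]))"
```

```text
time: 7.15
position: [0.5844, 0.0259, 0.2441]
tool_rot: [0.711, 0.703, -0.003, -0.0]
ft_force: [-0.5, -0.3, -1.2]
grip_width: 0.055
grip_force: 10.0
time: 7.57
position: [0.559, -0.1201, 0.2468]
tool_rot: [0.691, 0.723, -0.002, 0.001]
ft_force: [1.2, -0.4, -1.3]
grip_width: 0.0548
grip_force: 10.0
time: 7.98
position: [0.533, -0.2659, 0.2492]
tool_rot: [0.669, 0.743, -0.001, 0.001]
ft_force: [1.2, 0.4, -2.2]
grip_width: 0.0549
grip_force: 10.0
time: 8.15
position: [0.5332, -0.2587, 0.249]
tool_rot: [0.668, 0.744, 0.0, -0.002]
ft_force: [-1.0, 0.6, -1.3]
grip_width: 0.0546
grip_force: 10.0
(array([ 0.53320003, -0.25873034,  0.24895194]), np.float64(6.216071671605975))
[-1.0, -0.3, 109.0] roll 0.0
band far [14.  2. 56.] near [17.  2. 31.] tilt 97.0 from far 76.0
```

View pics/w5.png

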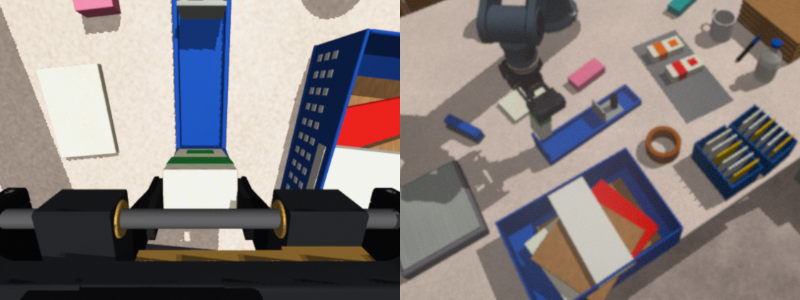

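```bash
python3 -m creep '[{"translation":[-1,0,35],"roll":0,"gripper":50},{"translation":[-1,0,70],"roll":0,"gripper":50},{"translation":[-1,0,95],"roll":0,"gripper":50},{"translation":[-1,0,109],"roll":0,"gripper":50},{"translation":[-1,0,109],"roll":0,"gripper":50}]' 10
python3 -m creep '[{"translation":[0,0,5],"roll":0,"gripper":50},{"translation":[0,0,8],"roll":0,"gripper":50},{"translation":[0,0,11],"roll":0,"gripper":50},{"translation":[0,0,11],"roll":0,"gripper":50}]' 5
python3 -m creep '[{"translation":[0,0,2],"roll":0,"gripper":50},{"translation":[0,0,4],"roll":0,"gripper":50},{"translation":[0,0,5],"roll":0,"gripper":50},{"translation":[0,0,5],"roll":0,"gripper":50}]' 5
```

```text
time: 8.67
position: [0.5354, -0.2573, 0.14]
tool_rot: [0.667, 0.745, 0.002, -0.001]
ft_force: [0.5, 1.2, -0.7]
grip_width: 0.0548
grip_force: 10.0
time: 9.0
position: [0.5354, -0.2582, 0.1308]
tool_rot: [0.667, 0.745, 0.001, 0.0]
ft_force: [3.3, 4.7, 3.1]
grip_width: 0.0549
grip_force: 5.0
time: 9.33
position: [0.5355, -0.258, 0.1261]
tool_rot: [0.667, 0.745, 0.002, 0.0]
ft_force: [3.2, 5.0, 2.4]
grip_width: 0.0547
grip_force: 5.0
```

```bash
python3 -c "
from h import *
a=cam('wrist')[0]; b=cam('top')[0]; d=cam('scene')[0]
r=lambda x,w=400,h=300: cv2.resize(x,(w,h),interpolation=cv2.INTER_CUBIC)
cv2.imwrite('pics/m1.png',np.vstack([np.hstack([r(a),r(a[190:300,200:360])]),np.hstack([r(b[150:225,310:410]),r(d[210:300,160:280])])]))
print(telemetry.get_obs()['ft_force'])"
```

```text
[3.32684951 5.04610351 2.60130904]
```

View pics/m1.png

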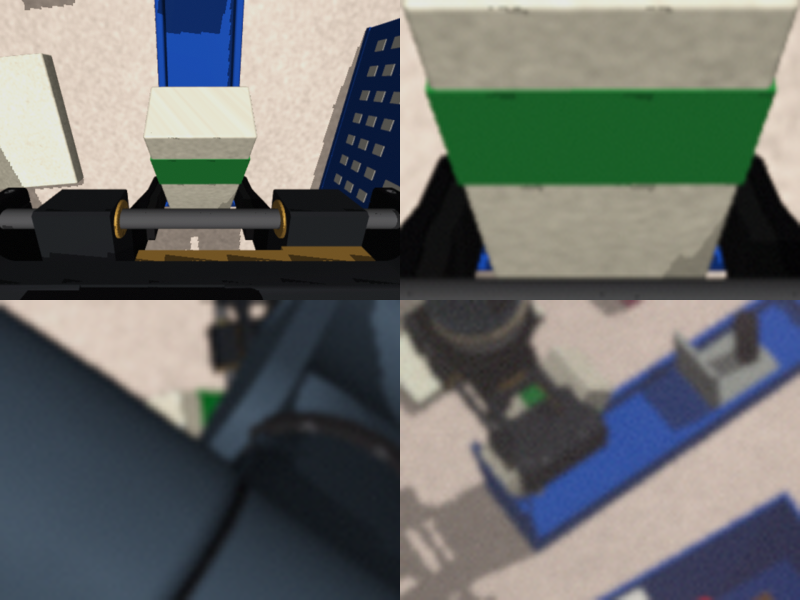

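```bash
python3 -m creep '[{"translation":[0,0,-15],"roll":0,"gripper":50},{"translation":[0,0,-35],"roll":0,"gripper":50},{"translation":[0,0,-60],"roll":0,"gripper":50},{"translation":[0,0,-85],"roll":0,"gripper":50},{"translation":[0,0,-110],"roll":0,"gripper":50}]' 12
python3 -m creep '[{"translation":[0,0,0],"roll":0,"gripper":50},{"translation":[0,0,0],"roll":0,"gripper":50}]' 12
cat >> h.py <<'E'
HUE=dict(green=(45,85),red=(0,4),amber=(5,22))
def band(color,save=None):
    """planar pose of the held carton's band in tool coords; prints axis direction (toward the far end) and corners"""
    c=cam("wrist"); im=c[0]; hsv=cv2.cvtColor(im,cv2.COLOR_BGR2HSV); H=np.array(viewer.camera_info("wrist")["hand_eye"])
    lo,hi=HUE[color]; m=((hsv[...,0]>=lo)&(hsv[...,0]<=hi)&(hsv[...,1]>110)&(hsv[...,2]>50)).astype(np.uint8); m[:, :170]=0; m[:,400:]=0; m[330:]=0
    n,l,s,_=cv2.connectedComponentsWithStats(m)
    for k in range(1,n):
        if s[k,4]<40: continue
        ys=np.where(l==k)[0]; row=[]
        for y in (ys.min()+1,ys.max()-1):
            xs=np.where(l[y]==k)[0]; w=xs.max()-xs.min()+1; dep=c[1][0,0]*.055/w
            p=dep*np.array([((xs.max()+xs.min())/2-c[1][0,2])/c[1][0,0],(y-c[1][1,2])/c[1][1,1],1]); row.append(((H[:3,:3]@p+H[:3,3])*1000).round().astype(int).tolist()+[int(y),int(w)])
        print(color,"blob",s[k].tolist(),"as 55 wide: top edge",row[0],"bottom edge",row[1])
    # rows profile along the middle column
    print("mid col V/S/H:",[(y,*hsv[y,285].tolist()) for y in range(20,300,10)])
    if save: cv2.imwrite(save,im)
    return c
E
python3 -c "
from h import *
print(state()[:2]); band('green','pics/w6.png')"
```

```text
time: 9.9
position: [0.5338, -0.2595, 0.2361]
tool_rot: [0.667, 0.745, -0.0, -0.0]
ft_force: [0.6, -0.2, -1.3]
grip_width: 0.0548
grip_force: 12.0
time: 10.07
position: [0.5347, -0.2603, 0.2366]
tool_rot: [0.667, 0.745, -0.0, 0.002]
ft_force: [-1.1, 0.6, -2.0]
grip_width: 0.055
grip_force: 12.0
(array([ 0.53474587, -0.26032797,  0.23662874]), np.float64(6.348645803640512))
green blob [211, 221, 139, 37, 4309] as 55 wide: top edge [41, 2, -27, 222, 139] bottom edge [17, 2, -8, 256, 115]
mid col V/S/H: [(20, 110, 183, 99), (30, 110, 212, 114), (40, 110, 211, 115), (50, 110, 210, 114), (60, 110, 219, 113), (70, 110, 213, 195), (80, 110, 214, 193), (90, 110, 213, 193), (100, 110, 213, 193), (110, 110, 214, 193), (120, 111, 177, 193), (130, 30, 14, 241), (140, 26, 16, 240), (150, 26, 17, 240), (160, 26, 16, 240), (170, 24, 20, 239), (180, 32, 14, 241), (190, 32, 14, 241), (200, 24, 36, 170), (210, 22, 37, 179), (220, 23, 35, 176), (230, 66, 187, 105), (240, 66, 187, 105), (250, 66, 185, 106), (260, 22, 36, 176), (270, 23, 36, 177), (280, 23, 36, 168), (290, 23, 36, 169)]
```

```bash
python3 -c "
from h import *
a=to((.615,.195,.24),-3.5)"
```

```text
[147.7, 43.6, -1.7] roll 3.3
[149.9, 35.1, -1.7] roll 3.3
[151.7, 26.5, -1.7] roll 3.3
```

```bash
python3 -m creep '[{"translation":[37,11,-1],"roll":1,"gripper":50},{"translation":[74,22,-1],"roll":2,"gripper":50},{"translation":[111,33,-2],"roll":3,"gripper":50},{"translation":[147.7,43.6,-2],"roll":3.3,"gripper":50},{"translation":[147.7,43.6,-2],"roll":3.3,"gripper":50}]' 12
python3 -m creep '[{"translation":[37,9,-1],"roll":1,"gripper":50},{"translation":[74,18,-1],"roll":2,"gripper":50},{"translation":[111,26,-2],"roll":3,"gripper":50},{"translation":[149.9,35.1,-2],"roll":3.3,"gripper":50},{"translation":[149.9,35.1,-2],"roll":3.3,"gripper":50}]' 12
python3 -m creep '[{"translation":[37,7,-1],"roll":1,"gripper":50},{"translation":[74,13,-1],"roll":2,"gripper":50},{"translation":[111,20,-2],"roll":3,"gripper":50},{"translation":[151.7,26.5,-2],"roll":3.3,"gripper":50},{"translation":[151.7,26.5,-2],"roll":3.3,"gripper":50}]' 12
python3 -m creep '[{"translation":[0,0,35],"roll":0,"gripper":50},{"translation":[0,0,70],"roll":0,"gripper":50},{"translation":[0,0,105],"roll":0,"gripper":50},{"translation":[0,0,140],"roll":0,"gripper":50},{"translation":[0,0,160],"roll":0,"gripper":50}]' 12
python3 -m creep '[{"translation":[0,0,0],"roll":0,"gripper":50},{"translation":[0,0,0],"roll":0,"gripper":50}]' 12
python3 -c "
from h import *
print(state()[:2]); band('green')"
```

```text
time: 10.53
position: [0.5595, -0.1014, 0.2348]
tool_rot: [0.687, 0.727, 0.0, -0.004]
ft_force: [-0.7, -0.0, -1.7]
grip_width: 0.0545
grip_force: 12.0
time: 10.95
position: [0.5875, 0.0496, 0.2371]
tool_rot: [0.707, 0.707, 0.0, -0.003]
ft_force: [0.5, 0.2, -1.4]
grip_width: 0.0549
grip_force: 12.0
time: 11.37
position: [0.6152, 0.2011, 0.239]
tool_rot: [0.727, 0.687, 0.001, -0.002]
ft_force: [0.1, -0.4, -1.7]
grip_width: 0.0549
grip_force: 12.0
time: 11.78
position: [0.6116, 0.193, 0.0752]
tool_rot: [0.729, 0.685, -0.004, -0.003]
ft_force: [-0.7, 0.1, -1.6]
grip_width: 0.0546
grip_force: 12.0
time: 11.95
position: [0.6138, 0.1934, 0.0785]
tool_rot: [0.729, 0.684, -0.003, -0.002]
ft_force: [0.1, -0.5, -1.9]
grip_width: 0.0549
grip_force: 12.0
(array([0.61382058, 0.19336434, 0.07854563]), np.float64(-3.6213133407659113))
green blob [210, 220, 140, 38, 4339] as 55 wide: top edge [42, 2, -28, 221, 140] bottom edge [18, 2, -9, 256, 116]
mid col V/S/H: [(20, 23, 13, 242), (30, 17, 21, 241), (40, 50, 6, 139), (50, 20, 6, 139), (60, 30, 6, 139), (70, 40, 6, 138), (80, 30, 6, 137), (90, 30, 4, 136), (100, 45, 4, 138), (110, 45, 4, 139), (120, 30, 9, 143), (130, 32, 14, 243), (140, 26, 15, 242), (150, 26, 16, 242), (160, 24, 16, 243), (170, 25, 18, 241), (180, 30, 13, 242), (190, 33, 13, 243), (200, 20, 36, 176), (210, 22, 36, 184), (220, 23, 35, 180), (230, 66, 185, 109), (240, 66, 184, 108), (250, 67, 184, 108), (260, 22, 35, 181), (270, 22, 35, 183), (280, 23, 36, 172), (290, 23, 34, 173)]
```

```bash
python3 -m creep '[{"translation":[0,0,8],"roll":0,"gripper":50},{"translation":[0,0,14],"roll":0,"gripper":50},{"translation":[0,0,19],"roll":0,"gripper":50},{"translation":[0,0,24],"roll":0,"gripper":50},{"translation":[0,0,28],"roll":0,"gripper":50}]' 4
python3 -m creep '[{"translation":[0,0,4],"roll":0,"gripper":50},{"translation":[0,0,8],"roll":0,"gripper":50},{"translation":[0,0,8],"roll":0,"gripper":50}]' 3
python3 -c "
from h import *
print(state()[:2]); band('green')" | cut -c1-300
```

```text
time: 12.42
position: [0.6173, 0.1949, 0.0546]
tool_rot: [0.729, 0.684, 0.002, 0.001]
ft_force: [0.3, 3.5, 4.6]
grip_width: 0.0548
grip_force: 4.0
time: 12.67
position: [0.615, 0.1936, 0.0441]
tool_rot: [0.729, 0.685, -0.001, -0.0]
ft_force: [0.2, 0.3, -1.3]
grip_width: 0.0547
grip_force: 3.0
(array([0.61498651, 0.19357053, 0.04407513]), np.float64(-3.604324580712757))
green blob [220, 126, 120, 71, 8269] as 55 wide: top edge [77, 2, 4, 127, 120] bottom edge [45, 2, 3, 195, 113]
mid col V/S/H: [(20, 17, 20, 240), (30, 30, 6, 138), (40, 20, 5, 140), (50, 15, 4, 140), (60, 40, 6, 138), (70, 30, 4, 138), (80, 30, 13, 242), (90, 30, 12, 243), (100, 30, 13, 242), (110, 33, 9, 244), (120, 33, 10, 244), (130, 66, 181, 185), (140, 67, 180, 184), (150, 66, 180, 183), (160, 67, 181,
```

```bash
python3 -m creep '[{"translation":[0,0,0],"roll":0,"gripper":75},{"translation":[0,0,0],"roll":0,"gripper":75},{"translation":[0,0,0],"roll":0,"gripper":75},{"translation":[-9,0,0],"roll":0,"gripper":75},{"translation":[-9,0,0],"roll":0,"gripper":75}]' 6
python3 -m creep '[{"translation":[0,0,10],"roll":0,"gripper":75},{"translation":[0,0,20],"roll":0,"gripper":75},{"translation":[0,0,20],"roll":0,"gripper":75},{"translation":[0,0,20],"roll":0,"gripper":75}]' 6
python3 -m creep '[{"translation":[0,0,0],"roll":0,"gripper":50},{"translation":[0,0,0],"roll":0,"gripper":50},{"translation":[0,0,0],"roll":0,"gripper":50},{"translation":[0,0,0],"roll":0,"gripper":50},{"translation":[0,0,0],"roll":0,"gripper":50}]' 6
python3 -m creep '[{"translation":[0,0,-20],"roll":0,"gripper":50},{"translation":[0,0,-45],"roll":0,"gripper":50},{"translation":[0,0,-80],"roll":0,"gripper":50},{"translation":[0,0,-110],"roll":0,"gripper":50},{"translation":[0,0,-125],"roll":0,"gripper":50}]' 6
python3 -m creep '[{"translation":[0,0,0],"roll":0,"gripper":50},{"translation":[0,0,0],"roll":0,"gripper":50},{"translation":[0,0,0],"roll":0,"gripper":50},{"translation":[0,0,0],"roll":0,"gripper":50}]' 4
python3 -c "
from h import *
print(state()[:2]); band('green')" | cut -c1-300
```

```text
time: 13.13
position: [0.615, 0.1834, 0.0451]
tool_rot: [0.729, 0.684, -0.001, 0.0]
ft_force: [-0.6, -0.2, -0.1]
grip_width: 0.0737
grip_force: 0.0
time: 13.47
position: [0.6145, 0.1848, 0.0239]
tool_rot: [0.729, 0.684, -0.001, -0.001]
ft_force: [0.1, 0.3, 0.4]
grip_width: 0.0747
grip_force: 0.0
time: 13.88
position: [0.6151, 0.185, 0.0253]
tool_rot: [0.729, 0.684, -0.0, -0.0]
ft_force: [0.3, -0.5, 1.1]
grip_width: 0.0549
grip_force: 6.0
time: 14.3
position: [0.6169, 0.1852, 0.154]
tool_rot: [0.729, 0.684, 0.002, 0.002]
ft_force: [0.4, -0.3, -1.2]
grip_width: 0.0549
grip_force: 6.0
time: 14.63
position: [0.6137, 0.1847, 0.1479]
tool_rot: [0.729, 0.684, -0.002, -0.001]
ft_force: [-1.3, -0.7, -2.4]
grip_width: 0.0549
grip_force: 4.0
(array([0.61368876, 0.18468578, 0.14792243]), np.float64(-3.6418123878307527))
green blob [234, 140, 93, 39, 3391] as 55 wide: top edge [66, 2, 62, 141, 85] bottom edge [47, 2, 38, 177, 93]
mid col V/S/H: [(20, 18, 27, 236), (30, 18, 18, 239), (40, 16, 23, 239), (50, 30, 6, 135), (60, 38, 7, 137), (70, 50, 6, 135), (80, 30, 4, 133), (90, 30, 2, 133), (100, 30, 6, 136), (110, 40, 6, 134), (120, 26, 25, 207), (130, 24, 21, 238), (140, 64, 149, 168), (150, 66, 186, 163), (160, 66, 186, 16
```

```bash
python3 -m creep '[{"translation":[0,0,-5],"roll":0,"gripper":50},{"translation":[0,0,0],"roll":0,"gripper":50},{"translation":[0,0,-5],"roll":0,"gripper":50},{"translation":[0,0,0],"roll":0,"gripper":50},{"translation":[0,0,0],"roll":0,"gripper":50}]' 3
python3 -c "
from h import *
print(state()[:2]); band('green')" | cut -c1-300
```

```text
time: 15.1
position: [0.615, 0.1849, 0.1494]
tool_rot: [0.729, 0.684, -0.0, -0.0]
ft_force: [-0.1, -0.5, -1.0]
grip_width: 0.0547
grip_force: 3.0
(array([0.61497989, 0.18485974, 0.14942803]), np.float64(-3.642747801174011))
green blob [239, 179, 83, 21, 1563] as 55 wide: top edge [36, 2, 84, 180, 74] bottom edge [30, 2, 56, 198, 83]
mid col V/S/H: [(20, 15, 21, 242), (30, 18, 18, 243), (40, 15, 19, 244), (50, 30, 7, 142), (60, 40, 5, 145), (70, 30, 4, 142), (80, 30, 5, 142), (90, 45, 4, 142), (100, 30, 5, 146), (110, 40, 5, 141), (120, 30, 4, 142), (130, 30, 4, 142), (140, 20, 5, 143), (150, 30, 4, 141), (160, 30, 2, 139), (170
```

```bash
python3 -m creep '[{"translation":[0,0,20],"roll":0,"gripper":50},{"translation":[0,0,32],"roll":0,"gripper":50},{"translation":[0,0,36],"roll":0,"gripper":50},{"translation":[0,0,38],"roll":0,"gripper":50},{"translation":[0,0,38],"roll":0,"gripper":50}]' 3
python3 -m creep '[{"translation":[6,0,0],"roll":0,"gripper":50},{"translation":[12,0,0],"roll":0,"gripper":50},{"translation":[18,0,0],"roll":0,"gripper":50},{"translation":[23,0,0],"roll":0,"gripper":50},{"translation":[23,0,0],"roll":0,"gripper":50}]' 3
python3 -c "
from h import *
print(state()[:2]); band('green')" | cut -c1-900
```

```text
time: 15.57
position: [0.6155, 0.1849, 0.1123]
tool_rot: [0.729, 0.684, 0.0, 0.0]
ft_force: [0.2, 0.8, -1.6]
grip_width: 0.0548
grip_force: 3.0
time: 15.98
position: [0.6162, 0.2096, 0.112]
tool_rot: [0.729, 0.685, 0.0, -0.0]
ft_force: [0.0, 0.4, -0.3]
grip_width: 0.0552
grip_force: 3.0
(array([0.61622818, 0.20955318, 0.11202692]), np.float64(-3.5656455988045175))
green blob [239, 198, 83, 15, 1090] as 55 wide: top edge [22, 2, 83, 199, 73] bottom edge [21, 2, 53, 211, 83]
mid col V/S/H: [(20, 16, 23, 240), (30, 17, 21, 239), (40, 17, 19, 242), (50, 17, 22, 240), (60, 17, 19, 242), (70, 16, 20, 242), (80, 30, 4, 139), (90, 30, 4, 139), (100, 45, 4, 137), (110, 38, 7, 138), (120, 30, 6, 137), (130, 45, 4, 141), (140, 40, 6, 138), (150, 42, 9, 142), (160, 20, 5, 140), (170, 20, 6, 139), (180, 23, 7, 141), (190, 27, 15, 149), (200, 66, 191, 107), (210, 66, 187, 108), (220, 23, 35, 183), (230, 22, 36, 182), (240, 20, 36, 175), (250, 23, 35, 180), (260, 28, 15, 238), (270, 33, 13, 243), (280, 33, 13, 243), (290, 33, 11, 241)]
```

```bash
python3 -m creep '[{"translation":[0,0,0],"roll":0,"gripper":62},{"translation":[0,0,0],"roll":0,"gripper":62},{"translation":[2,0,0],"roll":0,"gripper":62},{"translation":[2,0,0],"roll":0,"gripper":50},{"translation":[2,0,0],"roll":0,"gripper":50}]' 12
python3 -m creep '[{"translation":[0,0,0],"roll":0,"gripper":50},{"translation":[0,0,0],"roll":0,"gripper":50}]' 12
python3 -m creep '[{"translation":[0,0,-25],"roll":0,"gripper":50},{"translation":[0,0,-50],"roll":0,"gripper":50},{"translation":[0,0,-80],"roll":0,"gripper":50},{"translation":[0,0,-100],"roll":0,"gripper":50},{"translation":[0,0,-110],"roll":0,"gripper":50}]' 15
python3 -c "
from h import *
print(state()[:2]); band('green'); to((.5357-.1085*.038,-.2847+.994*.038,.22),6.3)" | grep -v mid
```

```text
time: 16.45
position: [0.6169, 0.2098, 0.1122]
tool_rot: [0.729, 0.684, -0.0, -0.0]
ft_force: [0.7, 0.1, 0.4]
grip_width: 0.0553
grip_force: 3.6
time: 16.62
position: [0.6169, 0.2098, 0.1122]
tool_rot: [0.729, 0.684, 0.0, -0.0]
ft_force: [-0.3, 0.5, 0.3]
grip_width: 0.0552
grip_force: 12.0
time: 17.03
position: [0.6182, 0.21, 0.2252]
tool_rot: [0.729, 0.684, 0.002, 0.001]
ft_force: [1.0, 0.2, -2.4]
grip_width: 0.0546
grip_force: 15.0
(array([0.61823379, 0.21004516, 0.22523218]), np.float64(-3.6432394815743083))
green blob [238, 197, 83, 14, 986] as 55 wide: top edge [22, 1, 83, 198, 73] bottom edge [22, 2, 56, 209, 82]
[-153.9, -19.3, 2.0] roll -3.3
[-152.5, -28.2, 2.0] roll -3.3
[-150.6, -36.9, 2.0] roll -3.3
```

```bash
python3 -m creep '[{"translation":[-38,-5,1],"roll":-1,"gripper":50},{"translation":[-77,-10,1],"roll":-2,"gripper":50},{"translation":[-116,-15,2],"roll":-3,"gripper":50},{"translation":[-153.9,-19.3,2],"roll":-3.3,"gripper":50},{"translation":[-153.9,-19.3,2],"roll":-3.3,"gripper":50}]' 15
python3 -m creep '[{"translation":[-38,-7,1],"roll":-1,"gripper":50},{"translation":[-77,-14,1],"roll":-2,"gripper":50},{"translation":[-115,-21,2],"roll":-3,"gripper":50},{"translation":[-152.5,-28.2,2],"roll":-3.3,"gripper":50},{"translation":[-152.5,-28.2,2],"roll":-3.3,"gripper":50}]' 15
python3 -m creep '[{"translation":[-37,-9,1],"roll":-1,"gripper":50},{"translation":[-75,-18,1],"roll":-2,"gripper":50},{"translation":[-110,-27,2],"roll":-3,"gripper":50},{"translation":[-140,-34.3,2],"roll":-3.3,"gripper":50},{"translation":[-150.6,-36.9,2],"roll":-3.3,"gripper":50}]' 15
python3 -m creep '[{"translation":[0,0,0],"roll":0,"gripper":50},{"translation":[0,0,0],"roll":0,"gripper":50},{"translation":[0,0,0],"roll":0,"gripper":50}]' 15
python3 -c "
from h import *
print(state()[:2]); c=band('green','pics/w7.png'); to((.5357-.1085*.038,-.2847+.994*.038,.135),6.3)
hsv=cv2.cvtColor(c[0],cv2.COLOR_BGR2HSV)
for y in (60,110,160):
    b=np.where((hsv[y,:,0]>100)&(hsv[y,:,0]<130)&(hsv[y,:,1]>120))[0]; b=b[(b>180)&(b<390)]
    H=state()
    L,Rr=ray(c,(b.min(),y),.026),ray(c,(b.max(),y),.026); m=(L+Rr)/2
    u=np.array([np.cos(.1087),np.sin(.1087)]); print(y,b.min(),b.max(),'width',np.linalg.norm(L-Rr),'mid lateral vs model',(m[:2]-[.5357,-.2847])@u)
" | grep -v mid\ col
```

```text
time: 17.5
position: [0.5856, 0.0511, 0.2182]
tool_rot: [0.711, 0.703, -0.003, -0.001]
ft_force: [-0.6, 1.2, -2.2]
grip_width: 0.0548
grip_force: 15.0
time: 17.92
position: [0.5574, -0.1012, 0.2167]
tool_rot: [0.691, 0.723, -0.002, 0.0]
ft_force: [0.6, 0.8, -1.1]
grip_width: 0.055
grip_force: 15.0
time: 18.33
position: [0.5287, -0.2511, 0.2148]
tool_rot: [0.669, 0.744, -0.001, -0.0]
ft_force: [-0.2, 0.1, -2.4]
grip_width: 0.0552
grip_force: 15.0
time: 18.58
position: [0.5293, -0.2451, 0.2154]
tool_rot: [0.667, 0.745, 0.0, -0.001]
ft_force: [0.0, -0.3, -1.7]
grip_width: 0.055
grip_force: 15.0
(array([ 0.52934696, -0.2451268 ,  0.21538894]), np.float64(6.302767428985809))
green blob [239, 195, 83, 15, 1012] as 55 wide: top edge [23, 2, 84, 196, 73] bottom edge [22, 2, 56, 208, 82]
[-2.2, 1.8, 80.6] roll 0.1
60 241 327 width 0.08382862980461932 mid lateral vs model 0.003497098332370094
110 243 325 width 0.08354392408670251 mid lateral vs model 0.0037569165725989764
160 244 323 width 0.0842993748139603 mid lateral vs model 0.0035077837455212385
```

```bash
python3 -m creep '[{"translation":[-2,3.5,20],"roll":0,"gripper":50},{"translation":[-2,3.5,45],"roll":0,"gripper":50},{"translation":[-2,3.5,70],"roll":0,"gripper":50},{"translation":[-2,3.5,86],"roll":0,"gripper":50},{"translation":[-2,3.5,93],"roll":0,"gripper":50}]' 15
python3 -m creep '[{"translation":[0,0,2],"roll":0,"gripper":50},{"translation":[0,0,2],"roll":0,"gripper":50}]' 8
python3 -m creep '[{"translation":[0,0,2],"roll":0,"gripper":50},{"translation":[0,0,2],"roll":0,"gripper":50}]' 8
```

```text
time: 19.05
position: [0.5323, -0.2457, 0.1206]
tool_rot: [0.667, 0.745, -0.0, -0.003]
ft_force: [0.1, 1.2, -1.0]
grip_width: 0.0547
grip_force: 15.0
time: 19.22
position: [0.5337, -0.2477, 0.1212]
tool_rot: [0.667, 0.745, 0.0, -0.0]
ft_force: [-0.7, 0.3, -1.4]
grip_width: 0.0549
grip_force: 8.0
time: 19.38
position: [0.5341, -0.2489, 0.1202]
tool_rot: [0.667, 0.745, 0.0, 0.001]
ft_force: [0.3, -0.2, -1.6]
grip_width: 0.0546
grip_force: 8.0
```

```bash
python3 -m creep '[{"translation":[0,0,1.5],"roll":0,"gripper":50},{"translation":[0,0,2.5],"roll":0,"gripper":50},{"translation":[0,0,2.5],"roll":0,"gripper":50}]' 6
python3 -m creep '[{"translation":[0,0,1],"roll":0,"gripper":50},{"translation":[0,0,1],"roll":0,"gripper":50}]' 3
python3 -m creep '[{"translation":[0,0,0],"roll":0,"gripper":75},{"translation":[0,0,0],"roll":0,"gripper":75},{"translation":[0,0,0],"roll":0,"gripper":75},{"translation":[0,0,-30],"roll":0,"gripper":75},{"translation":[0,0,-60],"roll":0,"gripper":75}]' 3
python3 -m creep '[{"translation":[0,0,-40],"roll":0,"gripper":87},{"translation":[0,0,-50],"roll":0,"gripper":87},{"translation":[0,0,-60],"roll":0,"gripper":87},{"translation":[0,0,-60],"roll":0,"gripper":87}]' 3
python3 -c "
from h import *
print(state()[:2]);c=cam('wrist'); d=cam('scene'); cv2.imwrite('pics/w8.png',c[0]); cv2.imwrite('pics/s8.png',d[0]); 
band('green')
to((.5128-.112*.048,.2527-.994*.048,.22),-6.4)
" | cut -c1-900
```

```text
time: 19.63
position: [0.5337, -0.249, 0.1173]
tool_rot: [0.668, 0.745, 0.0, 0.001]
ft_force: [-0.2, 0.5, -0.3]
grip_width: 0.0548
grip_force: 6.0
time: 19.8
position: [0.5338, -0.2491, 0.1165]
tool_rot: [0.667, 0.745, 0.0, 0.001]
ft_force: [-0.8, 0.6, 4.2]
grip_width: 0.0549
grip_force: 3.0
time: 20.22
position: [0.5318, -0.2478, 0.174]
tool_rot: [0.667, 0.745, -0.0, -0.003]
ft_force: [0.5, -0.8, 0.4]
grip_width: 0.0735
grip_force: 0.0
time: 20.55
position: [0.534, -0.2491, 0.2373]
tool_rot: [0.667, 0.745, 0.0, 0.002]
ft_force: [0.3, 0.3, -0.2]
grip_width: 0.0857
grip_force: 0.0
(array([ 0.53398546, -0.24913698,  0.23734309]), np.float64(6.26428456194332))
green blob [255, 170, 54, 6, 210] as 55 wide: top edge [22, 3, 203, 171, 49] bottom edge [23, 3, 176, 174, 53]
mid col V/S/H: [(20, 40, 16, 48), (30, 50, 16, 48), (40, 110, 213, 109), (50, 110, 217, 107), (60, 110, 219, 106), (70, 110, 214, 107), (80, 110, 213, 184), (90, 110, 213, 184), (100, 110, 213, 184), (110, 110, 213, 184), (120, 110, 216, 183), (130, 110, 215, 184), (140, 110, 215, 184), (150, 110, 214, 182), (160, 110, 213, 182), (170, 61, 105, 109), (180, 22, 36, 161), (190, 25, 31, 192), (200, 35, 13, 236), (210, 28, 17, 235), (220, 30, 17, 234), (230, 105, 15, 99), (240, 110, 206, 105), (250, 14, 40, 139), (260, 14, 32, 229), (270, 15, 34, 223), (280, 16, 32, 229), (290, 15, 42, 133)]
[151.0, 8.2, 4.6] roll 4.2
[151.2, -2.9, 4.6] roll 4.2
[150.6, -14.0, 4.6] roll 4.2
```

```bash
python3 -m creep '[{"translation":[38,2,1],"roll":1,"gripper":87},{"translation":[77,4,2],"roll":2,"gripper":87},{"translation":[116,6,3],"roll":3,"gripper":87},{"translation":[151,8.2,4.6],"roll":4.2,"gripper":87},{"translation":[151,8.2,4.6],"roll":4.2,"gripper":87}]'
python3 -m creep '[{"translation":[38,-1,1],"roll":1,"gripper":87},{"translation":[77,-2,2],"roll":2,"gripper":87},{"translation":[116,-2.5,3],"roll":3,"gripper":87},{"translation":[151.2,-2.9,4.6],"roll":4.2,"gripper":87},{"translation":[151.2,-2.9,4.6],"roll":4.2,"gripper":87}]'
python3 -m creep '[{"translation":[38,-3.5,20],"roll":1,"gripper":87},{"translation":[77,-7,40],"roll":2,"gripper":87},{"translation":[116,-11,60],"roll":3,"gripper":87},{"translation":[150.6,-14,80],"roll":4.2,"gripper":87},{"translation":[150.6,-14,90],"roll":4.2,"gripper":87}]'
python3 -m creep '[{"translation":[0,0,0],"roll":0,"gripper":87},{"translation":[0,0,0],"roll":0,"gripper":87}]'
cat > lie.py <<'E'
from h import *
import sys
def lie(color):
    pos,yaw,o=state(); c=cam("wrist"); im=c[0]; hsv=cv2.cvtColor(im,cv2.COLOR_BGR2HSV); lo,hi=HUE[color]
    m=((hsv[...,0]>=lo)&(hsv[...,0]<=hi)&(hsv[...,1]>150)&(hsv[...,2]>90)).astype(np.uint8); m[290:]=0
    n,l,s,_=cv2.connectedComponentsWithStats(m); ks=[1+k for k in np.argsort(-s[1:,4])[:2]]; C=[]
    for k in ks:
        P=np.array([ray(c,(x,y),.038)[:2]*1000 for y,x in np.argwhere(l==k)],np.float32); r=cv2.minAreaRect(P); C.append(np.array(r[0])); print(color,s[k].tolist(),r)
    print("pos",pos,yaw,"axis",np.degrees(np.arctan2(*(C[1]-C[0])[::-1])))
    return C
if __name__=="__main__": lie(sys.argv[1])
E
python3 lie.py red
```

```text
time: 21.12
position: [0.5216, -0.091, 0.2285]
tool_rot: [0.693, 0.721, -0.001, -0.005]
ft_force: [0.2, -0.1, 0.2]
grip_width: 0.0868
grip_force: 0.0
time: 21.53
position: [0.5141, 0.0586, 0.2245]
tool_rot: [0.718, 0.696, -0.001, -0.003]
ft_force: [-0.3, -0.2, -0.5]
grip_width: 0.087
grip_force: 0.0
time: 21.95
position: [0.5063, 0.2081, 0.1332]
tool_rot: [0.744, 0.668, -0.001, -0.002]
ft_force: [-0.5, -0.7, 0.5]
grip_width: 0.087
grip_force: 0.0
time: 22.12
position: [0.5074, 0.2037, 0.1348]
tool_rot: [0.745, 0.667, -0.002, -0.001]
ft_force: [0.1, 0.0, 0.5]
grip_width: 0.087
grip_force: 0.0
red [242, 167, 72, 42, 2881] ((510.3302307128906, 230.31959533691406), (33.15298080444336, 55.56880187988281), 84.03744506835938)
red [258, 99, 40, 41, 1624] ((515.8634643554688, 282.10076904296875), (28.393051147460938, 29.179197311401367), 83.7610092163086)
pos [0.50740969 0.20366458 0.13475619] -6.27036687228238 axis 83.90063172385882
```

```bash
python3 -m creep '[{"translation":[0.5,0,35],"roll":0,"gripper":87},{"translation":[0.5,0,70],"roll":0,"gripper":87},{"translation":[0.5,0,95],"roll":0,"gripper":87},{"translation":[0.5,0,106],"roll":0,"gripper":87},{"translation":[0.5,0,110],"roll":0,"gripper":87}]'
python3 -m creep '[{"translation":[0,0,0],"roll":0,"gripper":80},{"translation":[0,0,0],"roll":0,"gripper":70}]' 6
```

```text
time: 22.58
position: [0.5083, 0.2032, 0.0254]
tool_rot: [0.746, 0.666, -0.001, -0.001]
ft_force: [-0.2, 0.1, 0.6]
grip_width: 0.087
grip_force: 0.0
time: 22.75
position: [0.5097, 0.2044, 0.0277]
tool_rot: [0.745, 0.667, 0.001, 0.001]
ft_force: [0.1, -0.0, -0.6]
grip_width: 0.0803
grip_force: 0.0
```

```bash
python3 -m creep '[{"translation":[0,-1.5,3.5],"roll":0,"gripper":70},{"translation":[0,-1.5,3.5],"roll":0,"gripper":60},{"translation":[0,-1.5,3.5],"roll":0,"gripper":50},{"translation":[0,-1.5,3.5],"roll":0,"gripper":50},{"translation":[0,-1.5,3.5],"roll":0,"gripper":50}]' 6
python3 -m creep '[{"translation":[0,0,0],"roll":0,"gripper":50},{"translation":[0,0,0],"roll":0,"gripper":50},{"translation":[0,0,0],"roll":0,"gripper":50}]' 6
python3 -m creep '[{"translation":[0,0,-20],"roll":0,"gripper":50},{"translation":[0,0,-45],"roll":0,"gripper":50},{"translation":[0,0,-80],"roll":0,"gripper":50},{"translation":[0,0,-110],"roll":0,"gripper":50},{"translation":[0,0,-125],"roll":0,"gripper":50}]' 6
python3 -m creep '[{"translation":[0,0,-5],"roll":0,"gripper":50},{"translation":[0,0,0],"roll":0,"gripper":50},{"translation":[0,0,-5],"roll":0,"gripper":50},{"translation":[0,0,0],"roll":0,"gripper":50},{"translation":[0,0,0],"roll":0,"gripper":50}]' 3
python3 -c "
from h import *
print(state()[:2]); band('red')" | cut -c1-900
```

```text
time: 23.17
position: [0.5066, 0.2051, 0.0235]
tool_rot: [0.745, 0.667, -0.0, -0.0]
ft_force: [-1.8, 0.7, 3.7]
grip_width: 0.0554
grip_force: 6.0
time: 23.42
position: [0.5066, 0.2051, 0.0235]
tool_rot: [0.745, 0.667, -0.0, -0.0]
ft_force: [-1.4, 0.6, 6.1]
grip_width: 0.055
grip_force: 6.0
time: 23.83
position: [0.5083, 0.2052, 0.1509]
tool_rot: [0.745, 0.667, 0.002, 0.001]
ft_force: [0.3, -0.2, -2.3]
grip_width: 0.0552
grip_force: 6.0
time: 24.25
position: [0.5056, 0.2047, 0.1457]
tool_rot: [0.745, 0.667, -0.002, -0.001]
ft_force: [-0.6, 0.1, -2.3]
grip_width: 0.0549
grip_force: 3.0
(array([0.50558236, 0.20467403, 0.14573238]), np.float64(-6.342074010773148))
red blob [260, 188, 41, 12, 473] as 55 wide: top edge [-20, 2, 296, 189, 38] bottom edge [-24, 2, 260, 198, 41]
red blob [230, 210, 100, 24, 2047] as 55 wide: top edge [24, 2, 46, 211, 86] bottom edge [21, 2, 16, 232, 100]
mid col V/S/H: [(20, 16, 18, 246), (30, 17, 17, 246), (40, 18, 13, 247), (50, 16, 18, 246), (60, 17, 24, 188), (70, 20, 5, 143), (80, 30, 5, 146), (90, 30, 5, 145), (100, 20, 5, 148), (110, 30, 5, 150), (120, 30, 2, 147), (130, 38, 7, 150), (140, 40, 5, 151), (150, 23, 7, 152), (160, 40, 5, 148), (170, 24, 8, 152), (180, 45, 3, 148), (190, 0, 226, 175), (200, 6, 99, 217), (210, 2, 162, 180), (220, 0, 226, 175), (230, 1, 223, 178), (240, 23, 34, 197), (250, 27, 11, 246), (260, 34, 8, 248), (270, 30, 11, 247), (280, 28, 12, 247), (290, 28, 13, 246)]
```

```bash
python3 -m creep '[{"translation":[0,0,18],"roll":0,"gripper":50},{"translation":[0,0,28],"roll":0,"gripper":50},{"translation":[0,0,32],"roll":0,"gripper":50},{"translation":[0,0,34],"roll":0,"gripper":50},{"translation":[0,0,34],"roll":0,"gripper":50}]' 3
python3 -m creep '[{"translation":[3,0,0],"roll":0,"gripper":50},{"translation":[6,0,0],"roll":0,"gripper":50},{"translation":[6,0,0],"roll":0,"gripper":50}]' 3
python3 -c "
from h import *
print(state()[:2]); band('red')" | cut -c1-300
```

```text
time: 24.72
position: [0.5067, 0.2049, 0.1136]
tool_rot: [0.745, 0.667, -0.0, -0.0]
ft_force: [-0.3, 0.2, -1.9]
grip_width: 0.0552
grip_force: 3.0
time: 24.97
position: [0.5072, 0.2114, 0.1139]
tool_rot: [0.745, 0.667, -0.0, -0.0]
ft_force: [-0.7, 0.3, -2.5]
grip_width: 0.055
grip_force: 3.0
(array([0.50722922, 0.21143784, 0.11391183]), np.float64(-6.313004255994614))
red blob [259, 191, 43, 12, 489] as 55 wide: top edge [-21, 2, 283, 192, 39] bottom edge [-23, 2, 240, 201, 43]
red blob [228, 213, 105, 24, 2142] as 55 wide: top edge [24, 2, 39, 214, 89] bottom edge [22, 2, 8, 235, 105]
mid col V/S/H: [(20, 16, 18, 244), (30, 16, 18, 246), (40, 19, 15, 246), (50, 16, 18, 243), (60, 16, 18, 245), (70, 30, 5, 140), (80, 30, 7, 141), (90, 15, 7, 144), (100, 38, 7, 144), (110, 30, 3, 146), (120, 24, 8, 150), (130, 30, 5, 145), (140, 38, 7, 148), (150, 38, 7, 148), (160, 20, 5, 149), (1
```

```bash
python3 -m creep '[{"translation":[0,0,2],"roll":0,"gripper":50},{"translation":[0,0,3],"roll":0,"gripper":50},{"translation":[0,0,3],"roll":0,"gripper":50}]' 3
python3 -c "
from h import *
print(state()[:2]); band('red')" | cut -c1-300|grep -v mid
```

```text
time: 25.27
position: [0.5076, 0.2111, 0.1114]
tool_rot: [0.745, 0.667, 0.0, -0.0]
ft_force: [-0.9, 1.4, 2.6]
grip_width: 0.0553
grip_force: 3.0
(array([0.50755931, 0.21112465, 0.11139966]), np.float64(-6.346521930375067))
red blob [259, 191, 43, 13, 532] as 55 wide: top edge [-21, 2, 283, 192, 39] bottom edge [-24, 2, 240, 202, 43]
red blob [227, 213, 107, 25, 2167] as 55 wide: top edge [24, 2, 37, 214, 90] bottom edge [22, 2, 7, 236, 106]
```

```bash
python3 -m creep '[{"translation":[0,0,0],"roll":0,"gripper":62},{"translation":[0,0,0],"roll":0,"gripper":62},{"translation":[3,0,0],"roll":0,"gripper":62},{"translation":[4,0,0],"roll":0,"gripper":50},{"translation":[4,0,0],"roll":0,"gripper":50}]' 12
python3 -m creep '[{"translation":[0,0,0],"roll":0,"gripper":50},{"translation":[0,0,0],"roll":0,"gripper":50},{"translation":[0,0,0],"roll":0,"gripper":50}]' 15
python3 -m creep '[{"translation":[0,0,-25],"roll":0,"gripper":50},{"translation":[0,0,-50],"roll":0,"gripper":50},{"translation":[0,0,-80],"roll":0,"gripper":50},{"translation":[0,0,-100],"roll":0,"gripper":50},{"translation":[0,0,-110],"roll":0,"gripper":50}]' 15
python3 -c "
from h import *
print(state()[:2]); band('red'); to((.5367-.1085*.078,-.2847+.994*.078,.22),6.3)" | grep -v mid
```

```text
time: 25.73
position: [0.5081, 0.2151, 0.1108]
tool_rot: [0.745, 0.667, 0.0, 0.0]
ft_force: [-0.1, 0.2, 0.4]
grip_width: 0.0555
grip_force: 0.8
time: 25.98
position: [0.5081, 0.215, 0.1108]
tool_rot: [0.745, 0.667, 0.0, 0.0]
ft_force: [0.8, 0.3, -1.2]
grip_width: 0.055
grip_force: 15.0
time: 26.4
position: [0.5089, 0.2151, 0.2234]
tool_rot: [0.745, 0.667, 0.002, 0.001]
ft_force: [0.8, 0.8, -0.9]
grip_width: 0.0547
grip_force: 15.0
(array([0.50894878, 0.21505346, 0.22344389]), np.float64(-6.33707594153464))
red blob [258, 195, 44, 11, 450] as 55 wide: top edge [-30, 2, 293, 196, 38] bottom edge [-26, 2, 239, 204, 43]
red blob [227, 214, 106, 22, 1952] as 55 wide: top edge [24, 2, 37, 215, 90] bottom edge [23, 2, 7, 234, 106]
[-139.2, 21.8, 1.4] roll -4.2
[-140.5, 11.5, 1.4] roll -4.2
[-140.9, 1.1, 1.4] roll -4.2
```

```bash
python3 -m creep '[{"translation":[-35,6,1],"roll":-1,"gripper":50},{"translation":[-70,11,1],"roll":-2,"gripper":50},{"translation":[-105,17,1],"roll":-3,"gripper":50},{"translation":[-139.2,21.8,1.4],"roll":-4.2,"gripper":50},{"translation":[-139.2,21.8,1.4],"roll":-4.2,"gripper":50}]' 15
python3 -m creep '[{"translation":[-35,3,1],"roll":-1,"gripper":50},{"translation":[-70,6,1],"roll":-2,"gripper":50},{"translation":[-105,9,1],"roll":-3,"gripper":50},{"translation":[-140.5,11.5,1.4],"roll":-4.2,"gripper":50},{"translation":[-140.5,11.5,1.4],"roll":-4.2,"gripper":50}]' 15
python3 -m creep '[{"translation":[-35,0,1],"roll":-1,"gripper":50},{"translation":[-70,0,1],"roll":-2,"gripper":50},{"translation":[-105,1,1],"roll":-3,"gripper":50},{"translation":[-132,1,1.4],"roll":-4.2,"gripper":50},{"translation":[-140.9,1.1,1.4],"roll":-4.2,"gripper":50}]' 15
python3 -m creep '[{"translation":[0,0,0],"roll":0,"gripper":50},{"translation":[0,0,0],"roll":0,"gripper":50},{"translation":[0,0,0],"roll":0,"gripper":50}]' 15
python3 -c "
from h import *
print(state()[:2]); c=band('red'); to((.5367-.1085*.078,-.2847+.994*.078,.12),6.3)
hsv=cv2.cvtColor(c[0],cv2.COLOR_BGR2HSV)
for y in (110,160):
    b=np.where((hsv[y,:,0]>100)&(hsv[y,:,0]<130)&(hsv[y,:,1]>120))[0]; b=b[(b>180)&(b<390)]
    L,Rr=ray(c,(b.min(),y),.026),ray(c,(b.max(),y),.026); m=(L+Rr)/2
    u=np.array([np.cos(.1087),np.sin(.1087)]); print(y,'width',np.linalg.norm(L-Rr),'mid lateral vs model',(m[:2]-[.5357,-.2847])@u)
" | grep -v mid\ col
```

```text
time: 26.87
position: [0.5139, 0.0687, 0.218]
tool_rot: [0.722, 0.692, -0.002, 0.0]
ft_force: [0.4, 0.2, -1.9]
grip_width: 0.0548
grip_force: 15.0
time: 27.28
position: [0.5213, -0.0726, 0.2169]
tool_rot: [0.696, 0.718, -0.001, 0.001]
ft_force: [1.2, 0.8, -2.1]
grip_width: 0.0549
grip_force: 15.0
time: 27.7
position: [0.5268, -0.2112, 0.2153]
tool_rot: [0.668, 0.744, -0.001, 0.0]
ft_force: [0.0, -1.2, -2.4]
grip_width: 0.0548
grip_force: 15.0
time: 27.95
position: [0.5259, -0.2053, 0.2159]
tool_rot: [0.667, 0.745, 0.0, -0.002]
ft_force: [-0.5, 0.2, -2.4]
grip_width: 0.0549
grip_force: 15.0
(array([ 0.52586295, -0.20534831,  0.21585506]), np.float64(6.299211940305918))
red blob [259, 193, 43, 12, 489] as 55 wide: top edge [-25, 2, 282, 194, 39] bottom edge [-26, 2, 239, 203, 43]
red blob [227, 213, 106, 23, 1944] as 55 wide: top edge [23, 2, 39, 214, 89] bottom edge [23, 2, 7, 234, 106]
[-2.1, 1.9, 96.1] roll 0.0
110 width 0.08366609546142678 mid lateral vs model 0.003451844517418421
160 width 0.08335018495629083 mid lateral vs model 0.003685072109911583
```

```bash
python3 -m creep '[{"translation":[-2,2.5,20],"roll":0,"gripper":50},{"translation":[-2,2.5,45],"roll":0,"gripper":50},{"translation":[-2,2.5,70],"roll":0,"gripper":50},{"translation":[-2,2.5,86],"roll":0,"gripper":50},{"translation":[-2,2.5,95],"roll":0,"gripper":50}]' 15
python3 -m creep '[{"translation":[0,0,1],"roll":0,"gripper":50},{"translation":[0,0,1],"roll":0,"gripper":50},{"translation":[0,0,1],"roll":0,"gripper":50}]' 8
```

```text
time: 28.42
position: [0.5282, -0.2066, 0.1197]
tool_rot: [0.667, 0.745, -0.0, -0.002]
ft_force: [0.2, 0.1, -2.2]
grip_width: 0.0549
grip_force: 15.0
time: 28.67
position: [0.5303, -0.2091, 0.1218]
tool_rot: [0.667, 0.745, 0.0, 0.001]
ft_force: [-0.1, 0.1, -2.6]
grip_width: 0.0546
grip_force: 8.0
```

```bash
python3 -m creep '[{"translation":[0,0,2],"roll":0,"gripper":50},{"translation":[0,0,4],"roll":0,"gripper":50},{"translation":[0,0,5.5],"roll":0,"gripper":50},{"translation":[0,0,5.5],"roll":0,"gripper":50}]' 6
python3 -m creep '[{"translation":[0,0,0.5],"roll":0,"gripper":50},{"translation":[0,0,0.5],"roll":0,"gripper":50}]' 3
```

```text
time: 29.0
position: [0.5298, -0.2094, 0.1158]
tool_rot: [0.668, 0.745, 0.0, 0.001]
ft_force: [0.0, -0.2, -0.3]
grip_width: 0.0552
grip_force: 6.0
time: 29.17
position: [0.5298, -0.2095, 0.1156]
tool_rot: [0.667, 0.745, 0.0, 0.001]
ft_force: [-0.3, 1.0, 4.8]
grip_width: 0.0553
grip_force: 3.0
```

```bash
python3 -m creep '[{"translation":[0,0,0],"roll":0,"gripper":75},{"translation":[0,0,0],"roll":0,"gripper":75},{"translation":[0,0,0],"roll":0,"gripper":75},{"translation":[0,0,-30],"roll":0,"gripper":75},{"translation":[0,0,-60],"roll":0,"gripper":75}]' 3
python3 -m creep '[{"translation":[0,0,-40],"roll":0,"gripper":87},{"translation":[0,0,-50],"roll":0,"gripper":87},{"translation":[0,0,-50],"roll":0,"gripper":87},{"translation":[0,0,-50],"roll":0,"gripper":87}]' 3
python3 -c "
from h import *
print(state()[:2]); band('red'); to((.4027,.2008,.22),-6.5)
" | grep -v mid
```

```text
time: 29.58
position: [0.5279, -0.2084, 0.1733]
tool_rot: [0.667, 0.745, -0.001, -0.003]
ft_force: [1.2, -0.3, 0.1]
grip_width: 0.0738
grip_force: 0.0
time: 29.92
position: [0.5292, -0.2091, 0.2247]
tool_rot: [0.667, 0.745, -0.0, 0.0]
ft_force: [0.6, -0.2, -0.6]
grip_width: 0.0859
grip_force: 0.0
(array([ 0.52922426, -0.20910123,  0.22473515]), np.float64(6.263300684250082))
red blob [266, 170, 29, 5, 138] as 55 wide: top edge [-27, 3, 485, 171, 27] bottom edge [-27, 4, 462, 173, 28]
red blob [249, 179, 63, 9, 467] as 55 wide: top edge [21, 3, 157, 180, 56] bottom edge [22, 2, 126, 186, 62]
[140.2, -26.8, 1.2] roll 4.3
[137.9, -37.1, 1.2] roll 4.3
[134.7, -47.2, 1.2] roll 4.3
```

```bash
python3 -m creep '[{"translation":[38,-7,1],"roll":1,"gripper":87},{"translation":[77,-14,1],"roll":2,"gripper":87},{"translation":[115,-22,1],"roll":3,"gripper":87},{"translation":[140.2,-26.8,1],"roll":4.3,"gripper":87},{"translation":[140.2,-26.8,1],"roll":4.3,"gripper":87}]'
python3 -m creep '[{"translation":[38,-10,1],"roll":1,"gripper":87},{"translation":[77,-20,1],"roll":2,"gripper":87},{"translation":[115,-31,1],"roll":3,"gripper":87},{"translation":[137.9,-37.1,1],"roll":4.3,"gripper":87},{"translation":[137.9,-37.1,1],"roll":4.3,"gripper":87}]'
python3 -m creep '[{"translation":[35,-12,20],"roll":1,"gripper":87},{"translation":[70,-24,40],"roll":2,"gripper":87},{"translation":[105,-37,60],"roll":3,"gripper":87},{"translation":[134.7,-47.2,80],"roll":4.3,"gripper":87},{"translation":[134.7,-47.2,90],"roll":4.3,"gripper":87}]'
python3 -m creep '[{"translation":[0,0,0],"roll":0,"gripper":87},{"translation":[0,0,0],"roll":0,"gripper":87}]'
python3 lie.py amber
```

```text
time: 30.38
position: [0.4824, -0.0673, 0.2211]
tool_rot: [0.694, 0.72, -0.001, -0.005]
ft_force: [-0.3, -0.3, -0.5]
grip_width: 0.0867
grip_force: 0.0
time: 30.8
position: [0.4421, 0.067, 0.2209]
tool_rot: [0.72, 0.694, -0.002, -0.003]
ft_force: [-0.1, 0.1, 0.6]
grip_width: 0.0867
grip_force: 0.0
time: 31.22
position: [0.4009, 0.203, 0.1296]
tool_rot: [0.745, 0.667, -0.002, -0.002]
ft_force: [0.0, -0.3, -0.1]
grip_width: 0.087
grip_force: 0.0
time: 31.38
position: [0.4041, 0.1997, 0.1314]
tool_rot: [0.747, 0.665, -0.001, -0.0]
ft_force: [-0.0, -0.8, 0.2]
grip_width: 0.0876
grip_force: 0.0
amber [240, 168, 73, 43, 2945] ((405.64251708984375, 226.09564208984375), (33.06052017211914, 55.775054931640625), 82.61965942382812)
amber [256, 99, 41, 42, 1685] ((411.8877868652344, 277.918701171875), (28.730356216430664, 29.296062469482422), 83.4151611328125)
pos [0.40405828 0.19967782 0.1314458 ] -6.60252316464662 axis 83.12834281456436
```

```bash
python3 -m creep '[{"translation":[0.5,-1,35],"roll":0,"gripper":87},{"translation":[0.5,-1,70],"roll":0,"gripper":87},{"translation":[0.5,-1,92],"roll":0,"gripper":87},{"translation":[0.5,-1,103],"roll":0,"gripper":87},{"translation":[0.5,-1,106],"roll":0,"gripper":87}]'
python3 -m creep '[{"translation":[0,0,0],"roll":0,"gripper":80},{"translation":[0,0,0],"roll":0,"gripper":70},{"translation":[0,0,0],"roll":0,"gripper":70}]' 6
```

```text
time: 31.85
position: [0.4038, 0.1995, 0.0254]
tool_rot: [0.748, 0.664, -0.001, -0.0]
ft_force: [-0.2, 1.1, 0.3]
grip_width: 0.0871
grip_force: 0.0
time: 32.1
position: [0.4043, 0.2007, 0.0279]
tool_rot: [0.747, 0.665, 0.001, 0.001]
ft_force: [0.5, 0.5, 0.3]
grip_width: 0.0745
grip_force: 0.0
```

```bash
python3 -m creep '[{"translation":[0,-1.5,2.7],"roll":0,"gripper":65},{"translation":[0,-1.5,2.7],"roll":0,"gripper":50},{"translation":[0,-1.5,2.7],"roll":0,"gripper":50},{"translation":[0,-1.5,2.7],"roll":0,"gripper":50},{"translation":[0,-1.5,2.7],"roll":0,"gripper":50}]' 6
python3 -m creep '[{"translation":[0,0,0],"roll":0,"gripper":50},{"translation":[0,0,0],"roll":0,"gripper":50}]' 6
python3 -m creep '[{"translation":[0,0,-20],"roll":0,"gripper":50},{"translation":[0,0,-45],"roll":0,"gripper":50},{"translation":[0,0,-80],"roll":0,"gripper":50},{"translation":[0,0,-110],"roll":0,"gripper":50},{"translation":[0,0,-125],"roll":0,"gripper":50}]' 6
python3 -m creep '[{"translation":[0,0,-5],"roll":0,"gripper":50},{"translation":[0,0,0],"roll":0,"gripper":50},{"translation":[0,0,-5],"roll":0,"gripper":50},{"translation":[0,0,0],"roll":0,"gripper":50},{"translation":[0,0,0],"roll":0,"gripper":50}]' 3
python3 -c "
from h import *
print(state()[:2]); band('amber')" | cut -c1-300
```

```text
time: 32.52
position: [0.4013, 0.2012, 0.0244]
tool_rot: [0.747, 0.665, -0.0, -0.0]
ft_force: [-0.5, 1.5, 4.6]
grip_width: 0.0549
grip_force: 6.0
time: 32.68
position: [0.4013, 0.2012, 0.0244]
tool_rot: [0.747, 0.665, -0.0, -0.0]
ft_force: [-0.8, 0.4, 5.4]
grip_width: 0.0551
grip_force: 6.0
time: 33.1
position: [0.4025, 0.2014, 0.1516]
tool_rot: [0.747, 0.665, 0.002, 0.001]
ft_force: [1.4, 0.4, -1.7]
grip_width: 0.055
grip_force: 6.0
time: 33.52
position: [0.4005, 0.2008, 0.1472]
tool_rot: [0.747, 0.665, -0.002, -0.001]
ft_force: [-0.8, 1.2, -2.1]
grip_width: 0.0553
grip_force: 3.0
(array([0.40047261, 0.20081147, 0.14722486]), np.float64(-6.643481391537581))
amber blob [259, 178, 42, 16, 647] as 55 wide: top edge [-4, 2, 289, 179, 39] bottom edge [-14, 2, 253, 192, 42]
amber blob [229, 206, 102, 30, 2650] as 55 wide: top edge [27, 2, 45, 207, 87] bottom edge [21, 2, 13, 234, 102]
amber blob [170, 280, 10, 14, 96] as 55 wide: top edge [-1370, -979, 2388, 281, 6] bottom edge [-9209, -6018, 14864, 292, 1]
amber blob [381, 280, 19, 50, 506] as 55 wide: top edge [-886, 671, 1542, 281, 9] bottom edge [-778, 482, 964, 328, 13]
amber blob [170, 321, 7, 9, 44] as 55 wide: top edge [-1729, -979, 2276, 322, 6] bottom edge [-3645, -1987, 4663, 328, 3]
mid col V/S/H: [(20, 17, 29, 232), (30, 18, 26, 236), (40, 16, 24, 238), (50, 30, 4, 142), (60, 30, 5, 142), (70, 30, 5, 140), (80, 30, 5, 141), (90, 30, 4, 142), (100, 15, 7, 146), (110, 15, 4, 142), (120, 30, 5, 144), (130, 30, 5, 143), (140, 40, 5, 145), (150, 45, 4, 141), (160, 30, 5, 140), (170
```

```bash
python3 -m creep '[{"translation":[0,0,18],"roll":0,"gripper":50},{"translation":[0,0,28],"roll":0,"gripper":50},{"translation":[0,0,33],"roll":0,"gripper":50},{"translation":[0,0,37],"roll":0,"gripper":50},{"translation":[0,0,37],"roll":0,"gripper":50}]' 3
python3 -m creep '[{"translation":[5,0,0],"roll":0,"gripper":50},{"translation":[10,0,0],"roll":0,"gripper":50},{"translation":[15,0,0],"roll":0,"gripper":50},{"translation":[15,0,0],"roll":0,"gripper":50}]' 3
python3 -c "
from h import *
print(state()[:2]); band('amber')" | cut -c1-300 |head -3
```

```text
time: 33.98
position: [0.4014, 0.201, 0.1113]
tool_rot: [0.747, 0.665, -0.001, -0.0]
ft_force: [0.6, -0.7, -1.6]
grip_width: 0.0549
grip_force: 3.0
time: 34.32
position: [0.4038, 0.2171, 0.1123]
tool_rot: [0.747, 0.665, 0.001, 0.0]
ft_force: [1.1, 0.8, -2.1]
grip_width: 0.0547
grip_force: 3.0
(array([0.40376517, 0.21706752, 0.1122914 ]), np.float64(-6.581359849737276))
amber blob [258, 184, 45, 16, 675] as 55 wide: top edge [-10, 2, 275, 185, 40] bottom edge [-15, 2, 224, 198, 45]
amber blob [226, 212, 108, 31, 2897] as 55 wide: top edge [26, 2, 34, 213, 92] bottom edge [21, 2, 3, 241, 108]
```

```bash
python3 -m creep '[{"translation":[0,0,2],"roll":0,"gripper":50},{"translation":[0,0,3],"roll":0,"gripper":50},{"translation":[0,0,3],"roll":0,"gripper":50}]' 3
python3 -m creep '[{"translation":[0,0,1.5],"roll":0,"gripper":50},{"translation":[0,0,3],"roll":0,"gripper":50},{"translation":[0,0,3],"roll":0,"gripper":50}]' 3
python3 -c "
from h import *
print(state()[:2]); band('amber')" | cut -c1-300 |head -3
```

```text
time: 34.62
position: [0.4036, 0.2161, 0.1093]
tool_rot: [0.747, 0.665, 0.0, 0.0]
ft_force: [0.1, 0.7, 3.4]
grip_width: 0.0549
grip_force: 3.0
time: 34.87
position: [0.4035, 0.2159, 0.106]
tool_rot: [0.747, 0.665, 0.0, 0.0]
ft_force: [-0.8, -0.3, 4.0]
grip_width: 0.0551
grip_force: 3.0
(array([0.40352384, 0.2159409 , 0.10603789]), np.float64(-6.647755343109535))
amber blob [258, 184, 45, 17, 729] as 55 wide: top edge [-7, 2, 265, 185, 41] bottom edge [-16, 2, 224, 199, 45]
amber blob [224, 214, 112, 32, 3088] as 55 wide: top edge [26, 2, 30, 215, 94] bottom edge [22, 2, -3, 244, 112]
```

```bash
python3 -m creep '[{"translation":[0,0,0],"roll":0,"gripper":64},{"translation":[0,0,0],"roll":0,"gripper":64},{"translation":[0,0,0],"roll":0,"gripper":64},{"translation":[3,0,-2],"roll":0,"gripper":64},{"translation":[3,0,-3],"roll":0,"gripper":50}]' 12
python3 -m creep '[{"translation":[0,0,0],"roll":0,"gripper":50},{"translation":[0,0,0],"roll":0,"gripper":50},{"translation":[0,0,0],"roll":0,"gripper":50}]' 15
python3 -m creep '[{"translation":[0,0,-25],"roll":0,"gripper":50},{"translation":[0,0,-50],"roll":0,"gripper":50},{"translation":[0,0,-80],"roll":0,"gripper":50},{"translation":[0,0,-100],"roll":0,"gripper":50},{"translation":[0,0,-112],"roll":0,"gripper":50}]' 15
python3 -c "
from h import *
print(state()[:2]); band('amber'); to((.5372-.1085*.118,-.2847+.994*.118,.22),6.3)" | grep -v mid
```

```text
time: 35.33
position: [0.4038, 0.2193, 0.1091]
tool_rot: [0.747, 0.665, 0.0, -0.0]
ft_force: [-0.9, 0.2, 0.1]
grip_width: 0.0613
grip_force: 0.0
time: 35.58
position: [0.4038, 0.2191, 0.1091]
tool_rot: [0.747, 0.665, 0.0, 0.0]
ft_force: [-0.1, -0.2, 1.1]
grip_width: 0.0548
grip_force: 15.0
time: 36.0
position: [0.4042, 0.2191, 0.2231]
tool_rot: [0.747, 0.665, 0.001, 0.001]
ft_force: [0.2, -0.4, -2.2]
grip_width: 0.0547
grip_force: 15.0
(array([0.40418281, 0.219138  , 0.22308059]), np.float64(-6.63177632736218))
amber blob [258, 182, 45, 10, 390] as 55 wide: top edge [-7, 2, 276, 183, 40] bottom edge [-5, 2, 227, 190, 45]
amber blob [225, 198, 110, 18, 1619] as 55 wide: top edge [35, 2, 34, 199, 93] bottom edge [35, 2, 5, 214, 110]
amber blob [170, 280, 10, 15, 92] as 55 wide: top edge [-1661, -1180, 2894, 281, 5] bottom edge [-9261, -6018, 14848, 293, 1]
amber blob [381, 280, 19, 50, 517] as 55 wide: top edge [-1007, 751, 1753, 281, 8] bottom edge [-716, 446, 885, 328, 14]
amber blob [170, 321, 7, 9, 47] as 55 wide: top edge [-1729, -979, 2276, 322, 6] bottom edge [-2713, -1483, 3461, 328, 4]
[-123.5, 54.4, 1.4] roll -4.3
[-127.2, 45.0, 1.4] roll -4.3
[-130.3, 35.3, 1.4] roll -4.3
```

```bash
python3 -m creep '[{"translation":[-25,11,1],"roll":-1,"gripper":50},{"translation":[-55,24,1],"roll":-2,"gripper":50},{"translation":[-90,40,1],"roll":-3,"gripper":50},{"translation":[-123.5,54.4,1.4],"roll":-4.3,"gripper":50},{"translation":[-123.5,54.4,1.4],"roll":-4.3,"gripper":50}]' 22
python3 -m creep '[{"translation":[-32,11,1],"roll":-1,"gripper":50},{"translation":[-64,23,1],"roll":-2,"gripper":50},{"translation":[-96,34,1],"roll":-3,"gripper":50},{"translation":[-127.2,45,1.4],"roll":-4.3,"gripper":50},{"translation":[-127.2,45,1.4],"roll":-4.3,"gripper":50}]' 22
python3 -m creep '[{"translation":[-32,9,1],"roll":-1,"gripper":50},{"translation":[-64,17,1],"roll":-2,"gripper":50},{"translation":[-96,26,1],"roll":-3,"gripper":50},{"translation":[-122,33,1.4],"roll":-4.3,"gripper":50},{"translation":[-130.3,35.3,1.4],"roll":-4.3,"gripper":50}]' 22
python3 -m creep '[{"translation":[0,0,0],"roll":0,"gripper":50},{"translation":[0,0,0],"roll":0,"gripper":50},{"translation":[0,0,0],"roll":0,"gripper":50}]' 22
python3 -c "
from h import *
print(state()[:2]); c=band('amber'); to((.5372-.1085*.118,-.2847+.994*.118,.12),6.3)
hsv=cv2.cvtColor(c[0],cv2.COLOR_BGR2HSV)
for y in (80,130):
    b=np.where((hsv[y,:,0]>100)&(hsv[y,:,0]<130)&(hsv[y,:,1]>120))[0]; b=b[(b>180)&(b<390)]
    L,Rr=ray(c,(b.min(),y),.026),ray(c,(b.max(),y),.026); m=(L+Rr)/2
    u=np.array([np.cos(.1087),np.sin(.1087)]); print(y,'width',np.linalg.norm(L-Rr),'mid lateral vs model',(m[:2]-[.5357,-.2847])@u)
" | grep -v mid\ col
python3 -c "
from h import *
c=cam('scene'); cv2.imwrite('pics/s9.png',np.hstack([cv2.resize(c[0][180:300,170:330],(400,300)),cv2.resize(cam('wrist')[0],(400,300))]))"
```

```text
time: 36.47
position: [0.446, 0.0847, 0.219]
tool_rot: [0.723, 0.691, -0.0, 0.002]
ft_force: [-0.0, 1.2, -2.0]
grip_width: 0.0547
grip_force: 22.0
time: 36.88
position: [0.4861, -0.0442, 0.2177]
tool_rot: [0.696, 0.718, -0.0, 0.002]
ft_force: [1.4, 0.1, -2.0]
grip_width: 0.0546
grip_force: 22.0
time: 37.3
position: [0.5243, -0.1713, 0.2159]
tool_rot: [0.668, 0.744, -0.0, 0.001]
ft_force: [1.0, 0.4, -2.1]
grip_width: 0.0546
grip_force: 22.0
time: 37.55
position: [0.5216, -0.1658, 0.216]
tool_rot: [0.667, 0.745, -0.0, -0.002]
ft_force: [-0.3, 0.4, -1.4]
grip_width: 0.0547
grip_force: 22.0
(array([ 0.52162709, -0.1657961 ,  0.21604906]), np.float64(6.298091686640206))
amber blob [258, 184, 44, 9, 377] as 55 wide: top edge [-10, 2, 275, 185, 40] bottom edge [-9, 2, 235, 191, 44]
amber blob [226, 199, 109, 16, 1489] as 55 wide: top edge [33, 2, 36, 200, 92] bottom edge [35, 2, 6, 213, 109]
amber blob [170, 280, 10, 15, 106] as 55 wide: top edge [-1371, -979, 2387, 281, 6] bottom edge [-9266, -6019, 14845, 293, 1]
amber blob [381, 280, 19, 50, 519] as 55 wide: top edge [-886, 665, 1542, 281, 9] bottom edge [-778, 478, 964, 328, 13]
amber blob [170, 321, 7, 9, 51] as 55 wide: top edge [-1471, -835, 1930, 322, 7] bottom edge [-2715, -1483, 3460, 328, 4]
[-1.9, 2.4, 96.3] roll 0.0
80 width 0.08448399208511412 mid lateral vs model 0.003815860278039609
130 width 0.08317382876191975 mid lateral vs model 0.0035391039889778536
```

View pics/s9.png

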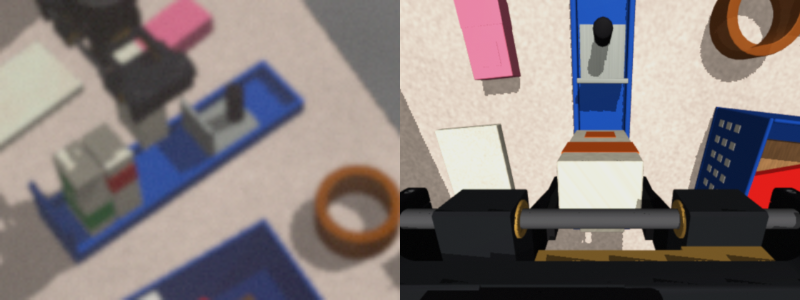

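```bash
python3 -m creep '[{"translation":[0,2,20],"roll":0,"gripper":50},{"translation":[0,2,45],"roll":0,"gripper":50},{"translation":[0,2,70],"roll":0,"gripper":50},{"translation":[0,2,87],"roll":0,"gripper":50},{"translation":[0,2,97],"roll":0,"gripper":50}]' 22
python3 -m creep '[{"translation":[0,0,0.5],"roll":0,"gripper":50},{"translation":[0,0,0.5],"roll":0,"gripper":50},{"translation":[0,0,0.5],"roll":0,"gripper":50}]' 12
```

```text
time: 38.12
position: [0.5237, -0.1661, 0.118]
tool_rot: [0.667, 0.745, -0.0, -0.002]
ft_force: [0.6, 0.4, -2.2]
grip_width: 0.055
grip_force: 22.0
time: 38.37
position: [0.5258, -0.1679, 0.1204]
tool_rot: [0.667, 0.745, 0.0, 0.001]
ft_force: [-0.3, 0.7, -1.2]
grip_width: 0.0549
grip_force: 12.0
```

```bash
python3 -m creep '[{"translation":[0,0,2],"roll":0,"gripper":50},{"translation":[0,0,4],"roll":0,"gripper":50},{"translation":[0,0,6],"roll":0,"gripper":50},{"translation":[0,0,6],"roll":0,"gripper":50}]' 6
python3 -m creep '[{"translation":[0,0,1],"roll":0,"gripper":50},{"translation":[0,0,1],"roll":0,"gripper":50}]' 3
```

```text
time: 38.7
position: [0.5258, -0.1684, 0.1143]
tool_rot: [0.667, 0.745, 0.0, 0.001]
ft_force: [-0.0, -0.8, 2.0]
grip_width: 0.0548
grip_force: 6.0
time: 38.87
position: [0.5257, -0.1684, 0.1131]
tool_rot: [0.667, 0.745, 0.0, 0.001]
ft_force: [0.4, -0.9, 3.8]
grip_width: 0.0549
grip_force: 3.0
```

```bash
python3 -m creep '[{"translation":[0,0,0],"roll":0,"gripper":75},{"translation":[0,0,0],"roll":0,"gripper":75},{"translation":[0,0,0],"roll":0,"gripper":75},{"translation":[0,0,-30],"roll":0,"gripper":75},{"translation":[0,0,-60],"roll":0,"gripper":75}]' 3
python3 -m creep '[{"translation":[0,0,-40],"roll":0,"gripper":87},{"translation":[0,0,-50],"roll":0,"gripper":87},{"translation":[0,0,-50],"roll":0,"gripper":87},{"translation":[0,0,-50],"roll":0,"gripper":87}]' 3
python3 -c "
from h import *
print(state()[:2]); band('amber')
c=cam('wrist'); 
for r in viewer.recognise('wrist','bookend_knob')[:3]: print(r); b=r['bbox']; print(ray(c,(b[0]+b[2]/2,b[1]+b[3]/2),.06))
hsv=cv2.cvtColor(c[0],cv2.COLOR_BGR2HSV); m=(hsv[...,2]<60).astype(np.uint8); m[180:]=0; m[:,:200]=0; m[:,400:]=0
n,l,s,ce=cv2.connectedComponentsWithStats(m)
for k in range(1,n):
    if s[k,4]>60: print(s[k], [ray(c,(s[k,0]+s[k,2]/2, y),z).round(4) for y,z in ((s[k,1],.075),(s[k,1]+s[k,3],.013))])
to((.508,-.0235,.16),6.3)
" | grep -v mid
```

```text
time: 39.28
position: [0.5231, -0.1666, 0.1707]
tool_rot: [0.667, 0.745, -0.001, -0.003]
ft_force: [1.8, 0.2, 0.6]
grip_width: 0.0738
grip_force: 0.0
time: 39.62
position: [0.5246, -0.1674, 0.2222]
tool_rot: [0.667, 0.745, 0.0, -0.0]
ft_force: [-0.3, 0.3, -0.9]
grip_width: 0.0862
grip_force: 0.0
(array([ 0.52460581, -0.16739382,  0.2222028 ]), np.float64(6.269615050229836))
amber blob [266, 165, 30, 6, 171] as 55 wide: top edge [-14, 4, 466, 166, 28] bottom edge [-13, 3, 424, 169, 30]
amber blob [249, 174, 65, 8, 493] as 55 wide: top edge [28, 3, 143, 175, 59] bottom edge [28, 2, 120, 180, 64]
{'bbox': [247.3, 22.8, 69.3, 90.3], 'p': 0.64}
[ 0.51392666 -0.04505932  0.06      ]
[268  24  28  41 862] [array([ 0.5104, -0.0142,  0.075 ]), array([ 0.5132, -0.036 ,  0.013 ])]
[144.3, 0.1, 60.2] roll -0.0
```

```bash
python3 -m creep '[{"translation":[37,0.5,10],"roll":0,"gripper":87},{"translation":[75,0.8,25],"roll":0,"gripper":87},{"translation":[110,1.2,40],"roll":0,"gripper":87},{"translation":[135,1.5,55],"roll":0,"gripper":87},{"translation":[143,1.6,62],"roll":0,"gripper":87}]' 15
python3 -m creep '[{"translation":[0,0,35],"roll":0,"gripper":87},{"translation":[0,0,70],"roll":0,"gripper":87},{"translation":[0,0,95],"roll":0,"gripper":87},{"translation":[0,0,100],"roll":0,"gripper":87}]' 15
python3 -m creep '[{"translation":[0,0,0],"roll":0,"gripper":87},{"translation":[0,0,0],"roll":0,"gripper":60},{"translation":[0,0,0],"roll":0,"gripper":40}]' 15
```

```text
time: 40.18
position: [0.5071, -0.0214, 0.1571]
tool_rot: [0.666, 0.746, -0.002, -0.004]
ft_force: [-0.7, -0.6, -0.2]
grip_width: 0.0869
grip_force: 0.0
time: 40.52
position: [0.508, -0.0251, 0.0559]
tool_rot: [0.667, 0.745, -0.002, -0.004]
ft_force: [-1.1, -0.0, 1.2]
grip_width: 0.0871
grip_force: 0.0
time: 40.77
position: [0.512, -0.026, 0.0615]
tool_rot: [0.668, 0.745, 0.001, 0.001]
ft_force: [-0.4, 0.3, -0.8]
grip_width: 0.08
grip_force: 0.0
```

```bash
python3 -m creep '[{"translation":[0,0,3],"roll":0,"gripper":15},{"translation":[0,0,3],"roll":0,"gripper":15},{"translation":[0,0,3],"roll":0,"gripper":15},{"translation":[0,0,3],"roll":0,"gripper":15},{"translation":[0,0,3],"roll":0,"gripper":15}]' 15
python3 -m creep '[{"translation":[0,0,0],"roll":0,"gripper":15},{"translation":[0,0,0],"roll":0,"gripper":15},{"translation":[0,0,0],"roll":0,"gripper":15},{"translation":[0,0,0],"roll":0,"gripper":15},{"translation":[0,0,0],"roll":0,"gripper":15}]' 15
python3 -m creep '[{"translation":[0,0,0],"roll":0,"gripper":15},{"translation":[0,0,0],"roll":0,"gripper":15},{"translation":[0,0,0],"roll":0,"gripper":15}]' 15
python3 -c "
from h import *
to((.5367-.1085*.166,-.2847+.994*.166,.059))"
```

```text
time: 41.18
position: [0.5111, -0.0254, 0.0578]
tool_rot: [0.667, 0.745, 0.0, 0.0]
ft_force: [-0.0, 0.3, -0.0]
grip_width: 0.048
grip_force: 0.0
time: 41.6
position: [0.5096, -0.0252, 0.0573]
tool_rot: [0.667, 0.745, -0.001, -0.001]
ft_force: [-2.9, -1.4, 1.3]
grip_width: 0.024
grip_force: 15.0
time: 41.85
position: [0.5096, -0.0252, 0.0573]
tool_rot: [0.667, 0.745, -0.001, -0.001]
ft_force: [-4.9, -2.2, 5.2]
grip_width: 0.0235
grip_force: 15.0
[-94.9, -1.3, -1.7] roll -0.0
```

```bash
python3 -m creep '[{"translation":[-8,-0.5,-1],"roll":0,"gripper":15},{"translation":[-16,-1,-1.5],"roll":0,"gripper":15},{"translation":[-24,-1,-1.5],"roll":0,"gripper":15},{"translation":[-32,-1,-1.5],"roll":0,"gripper":15},{"translation":[-40,-1,-1.5],"roll":0,"gripper":15}]' 15
python3 -m creep '[{"translation":[-4,0,0],"roll":0,"gripper":15},{"translation":[-8,0,0],"roll":0,"gripper":15},{"translation":[-12,0,0],"roll":0,"gripper":15},{"translation":[-16,0,0],"roll":0,"gripper":15},{"translation":[-20,0,0],"roll":0,"gripper":15}]' 15
python3 -m creep '[{"translation":[-4,0,0],"roll":0,"gripper":15},{"translation":[-8,0,0],"roll":0,"gripper":15},{"translation":[-12,0,0],"roll":0,"gripper":15},{"translation":[-16,0,0],"roll":0,"gripper":15},{"translation":[-18,0,0],"roll":0,"gripper":15}]' 15
python3 -c "
from h import *
p=state()[0]; print(p,'knob y_t',(p[:2]-[.5357,-.2847])@[-.1085,.994])"
```

```text
time: 42.27
position: [0.5138, -0.066, 0.0576]
tool_rot: [0.668, 0.744, -0.0, -0.001]
ft_force: [0.3, 3.3, -18.3]
grip_width: 0.0239
grip_force: 15.0
time: 42.68
position: [0.5159, -0.0849, 0.0584]
tool_rot: [0.668, 0.745, -0.0, -0.001]
ft_force: [0.0, 2.7, -23.4]
grip_width: 0.0237
grip_force: 15.0
time: 43.1
position: [0.5177, -0.1024, 0.0587]
tool_rot: [0.668, 0.744, 0.0, -0.001]
ft_force: [0.5, 6.1, -22.9]
grip_width: 0.0237
grip_force: 15.0
[ 0.51770447 -0.10238353  0.05865415] knob y_t 0.18317508163446972
```

```bash
python3 -m creep '[{"translation":[-2,0,1.2],"roll":0,"gripper":15},{"translation":[-5,0,1.2],"roll":0,"gripper":15},{"translation":[-8,0,1.2],"roll":0,"gripper":15},{"translation":[-10,0,1.2],"roll":0,"gripper":15},{"translation":[-10,0,1.2],"roll":0,"gripper":15}]' 15
python3 -m creep '[{"translation":[-2,0,0],"roll":0,"gripper":15},{"translation":[-3,0,0],"roll":0,"gripper":15}]' 15
python3 -m creep '[{"translation":[-2,0,0],"roll":0,"gripper":15},{"translation":[-2,0,0],"roll":0,"gripper":15}]' 15
python3 -c "
from h import *
p=state()[0]; print(p,'knob y_t',(p[:2]-[.5357,-.2847])@[-.1085,.994])"
```

```text
time: 43.52
position: [0.5188, -0.1128, 0.0585]
tool_rot: [0.667, 0.745, -0.0, -0.001]
ft_force: [-2.8, 4.8, -13.4]
grip_width: 0.0235
grip_force: 15.0
time: 43.68
position: [0.5191, -0.1153, 0.0585]
tool_rot: [0.667, 0.745, 0.0, -0.001]
ft_force: [-1.6, 6.4, -12.6]
grip_width: 0.0232
grip_force: 15.0
time: 43.85
position: [0.5194, -0.1174, 0.0585]
tool_rot: [0.667, 0.745, -0.0, -0.001]
ft_force: [-2.9, 4.4, -11.9]
grip_width: 0.0235
grip_force: 15.0
[ 0.5193717  -0.1174495   0.05853938] knob y_t 0.1680186141875087
```

```bash
for i in 1; do :; done; python3 -m creep '[{"translation":[-1.5,0,0.5],"roll":0,"gripper":15},{"translation":[-1.5,0,0.5],"roll":0,"gripper":15}]' 15 | grep -E "pos|ft"
python3 -m creep '[{"translation":[-1.5,0,0],"roll":0,"gripper":15},{"translation":[-1.5,0,0],"roll":0,"gripper":15}]' 15 | grep -E "pos|ft"
```

```text
position: [0.5195, -0.1186, 0.0585]
ft_force: [-2.8, 7.2, -8.8]
position: [0.5196, -0.1201, 0.0585]
ft_force: [-2.4, 6.2, -8.5]
```

```bash
python3 -m creep '[{"translation":[-1.5,0,0.3],"roll":0,"gripper":15},{"translation":[-1.5,0,0.3],"roll":0,"gripper":15}]' 15 | grep -E "pos|ft"
python3 -m creep '[{"translation":[-1.5,0,0],"roll":0,"gripper":15},{"translation":[-1.5,0,0],"roll":0,"gripper":15}]' 15 | grep -E "pos|ft"
python3 -c "
from h import *
p=state()[0]; print(p,'knob y_t',(p[:2]-[.5357,-.2847])@[-.1085,.994])
cv2.imwrite('pics/f1.png',cam('scene')[0])"
```

```text
position: [0.5196, -0.1204, 0.0584]
ft_force: [-2.0, 9.7, -4.9]
position: [0.5196, -0.1204, 0.0584]
ft_force: [-1.3, 15.4, -4.2]
[ 0.51963215 -0.12042179  0.05844713] knob y_t 0.1650359065056028
```

```bash
python3 -m creep '[{"translation":[1.3,0,0.4],"roll":0,"gripper":15},{"translation":[1.3,0,0.4],"roll":0,"gripper":15}]' 10 | grep -E "pos|ft"
python3 -m creep '[{"translation":[0,0,0],"roll":0,"gripper":60},{"translation":[0,0,0],"roll":0,"gripper":60},{"translation":[0,0,0],"roll":0,"gripper":60},{"translation":[0,0,0],"roll":0,"gripper":60},{"translation":[0,0,0],"roll":0,"gripper":60}]' 10 
python3 -m creep '[{"translation":[0,0,-30],"roll":0,"gripper":60},{"translation":[0,0,-60],"roll":0,"gripper":60},{"translation":[0,0,-100],"roll":0,"gripper":60},{"translation":[0,0,-140],"roll":0,"gripper":60},{"translation":[0,0,-170],"roll":0,"gripper":60}]' 10
python3 -m creep '[{"translation":[40,0,0],"roll":0,"gripper":60},{"translation":[80,0,0],"roll":0,"gripper":60},{"translation":[120,0,0],"roll":0,"gripper":60},{"translation":[120,0,0],"roll":0,"gripper":60}]' 10
python3 -c "
from h import *
a=cam('top')[0]; d=cam('scene')[0]
r=lambda x: cv2.resize(x,(400,300),interpolation=cv2.INTER_CUBIC)
cv2.imwrite('pics/f2.png',np.vstack([np.hstack([r(a),r(a[145:235,290:410])]),np.hstack([r(d),r(d[180:300,150:310])])]))"
```

```text
position: [0.5196, -0.1204, 0.0584]
ft_force: [-2.3, 10.8, -2.4]
time: 45.15
position: [0.5226, -0.1241, 0.0579]
tool_rot: [0.668, 0.745, 0.001, 0.003]
ft_force: [0.2, 0.2, 0.2]
grip_width: 0.0491
grip_force: 0.0
time: 45.57
position: [0.5219, -0.1236, 0.2301]
tool_rot: [0.668, 0.745, 0.001, 0.003]
ft_force: [0.7, 0.6, -0.4]
grip_width: 0.0602
grip_force: 0.0
time: 45.9
position: [0.5056, 0.0022, 0.2272]
tool_rot: [0.666, 0.746, 0.001, -0.001]
ft_force: [-1.6, -0.2, -0.1]
grip_width: 0.0599
grip_force: 0.0
```

View pics/f2.png

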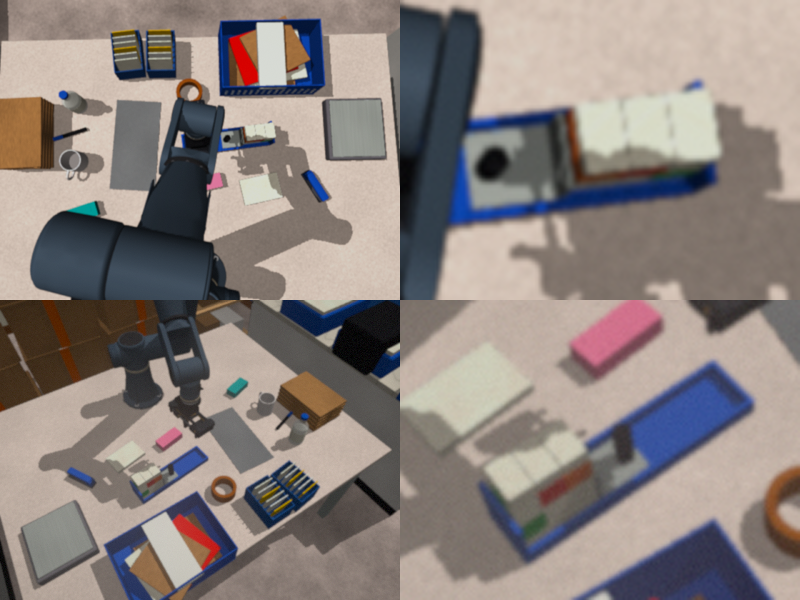

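The picture shows all three cartons standing side by side at about (645,130) in the top crop. They sit tight between the end wall and the bookend plate at about (563,145), and the robot is clear of them.

```bash
python3 -c "
from rig import hand_in
print(hand_in())"
```

```text
the job is handed in; nothing more can be done
None
```

The three cartons stand on their short ends in the tray, snug between the end wall and the bookend, and the job is handed in at about 46 s; on the first try the green carton caught the end wall and was re-laid on the mat and regripped.

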